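Stir the spacers out of the tumbling balls

TASK

Take the stirring stick out of its leaning holder and stir the sieve pot with its tip, low on the slotted plate inside, until all four brass spacers have dropped through the slots into the pan below, while the three ceramic balls stay in the pot on top of the plate. Move the parts only with the stick, never with the fingers, do not drive the stick hard into the pot, and leave the other things on the bench alone. Then slide the stick fully home in its holder and let go.

Things in the scene. Friction and masses are not known exactly. Their poses are not given: they have to be found in the camera images.
- sieve: Round open aluminium sieve pot fixed to the bench, to the left or right of the holder. Outer radius 84, inner radius 80, rim 115 mm above its origin (centre of its underside; z up). A level slotted steel plate inside divides it (see sieve_rim). Under the plate is a closed catch pan, its floor 5 mm above the origin.
- sieve_rim (a point): Centre of the pot's mouth, same axes. The plate's top lies 55 to 71 mm below, different each time, not reported: feel for it with the stick's tip. It has two through slots 21 mm wide along y, wall to wall, at x = 17 to 38 and -38 to -17 mm; the middle bar and two side pieces are solid. Within 9 mm of the pot's axis it starts free of parts. Plate 6 mm thick, rigid.
- holder: Fixed leaning steel holder for the stick; origin at bench height, z up, base spans x -45 to 75, y -35 to 35 mm. Its channel, 30 mm wide (y) by 32 mm inside, 95 mm long, closed at the bottom, leans 30 degrees: the open upper end leans to the holder's -x, roughly towards the robot. Up along the channel = (-0.5, 0, 0.866) in its axes. The stick rests on the channel's lower face.
- holder_seat (a point): Where the centre of the stick's tip rests when fully home: 50 mm along the holder's x, 30 mm above the bench. Same axes as the holder.
- stick_grip (a point): Stirring stick, 182 mm, about 150 g, starting home in the holder: round steel shaft 14 mm thick, 105 mm long, then a black flat handle 26 (x) x 16 (y) mm, 77 mm long. Point on its centre line in the handle, 145 mm from the tip, 37 mm from the top. z runs from tip to handle; x, y are normal to the handle's faces; at the start y is the holder's y (level). The handle is free on all sides.
- stick_tip (a point): Centre of the flat steel tip of the stick (14 mm diameter); same axes, z towards the handle.
- spacer0_c (a point): Short smooth brass spacer, a flat disc of 14 mm diameter and 8 mm height, 11 g, lying flat on the solid parts of the sieve plate; a dark dot marks its centre hole. Point: its centre, 4 mm above its underside, z along its axis. Passes easily through a slot, and then rests anyhow in the catch pan, less than 30 mm above the pot's origin.
- spacer1_c (a point): Short smooth brass spacer, a flat disc of 14 mm diameter and 8 mm height, 11 g, lying flat on the solid parts of the sieve plate; a dark dot marks its centre hole. Point: its centre, 4 mm above its underside, z along its axis. Passes easily through a slot, and then rests anyhow in the catch pan, less than 30 mm above the pot's origin. Like the other three.
- spacer2_c (a point): Short smooth brass spacer, a flat disc of 14 mm diameter and 8 mm height, 11 g, lying flat on the solid parts of the sieve plate; a dark dot marks its centre hole. Point: its centre, 4 mm above its underside, z along its axis. Passes easily through a slot, and then rests anyhow in the catch pan, less than 30 mm above the pot's origin. Like the other three.
- spacer3_c (a point): Short smooth brass spacer, a flat disc of 14 mm diameter and 8 mm height, 11 g, lying flat on the solid parts of the sieve plate; a dark dot marks its centre hole. Point: its centre, 4 mm above its underside, z along its axis. Passes easily through a slot, and then rests anyhow in the catch pan, less than 30 mm above the pot's origin. Like the other three.
- ball0_center (a point): Smooth white ceramic tumbling ball, 36 mm diameter, 55 g, starting in a slot of the sieve plate, which it cannot pass: it rolls when pushed and sinks about 3 mm into a slot. Point: its centre.
- ball1_center (a point): Smooth white ceramic tumbling ball, 36 mm diameter, 55 g, starting in a slot of the sieve plate, which it cannot pass: it rolls when pushed and sinks about 3 mm into a slot. Point: its centre.
- ball2_center (a point): Smooth white ceramic tumbling ball, 36 mm diameter, 55 g, starting in a slot of the sieve plate, which it cannot pass: it rolls when pushed and sinks about 3 mm into a slot. Point: its centre.
- phone: Bystander: black phone lying flat, 75 x 150 x 9 mm, origin centre of underside. Leave alone.
- screwdriver: Bystander: screwdriver lying on the bench beyond the fixtures. Leave alone.
- can: Bystander: white spray can, radius 26, height 160 mm, origin centre of underside. Leave alone.
- carton: Bystander: small open cardboard box 100 x 120 x 60 mm, fixed, origin centre of underside.
There are look-alikes about, which are no part of the job. What is shaped like the holder but blue or orange is not meant.

How it is judged (in metres and radians):
On the way, in this order (a step that is already met when the one before it is completed fails the run):
1. the tip of the stick is down in the pot among the parts (horizontal distance between stick_tip and sieve below 0.08 m and z of stick_tip in the frame of sieve below 0.068 m), for 0.1 s.
2. all four spacers have dropped into the pan below the plate, and the balls are still on it (z of each of spacer0_c, spacer1_c, spacer2_c, spacer3_c in the frame of sieve below 0.03 m and horizontal distance between each of spacer0_c, spacer1_c, spacer2_c, spacer3_c, ball0_center, ball1_center, ball2_center and sieve below 0.08 m and z of ball0_center in the frame of sieve between 0.045 and 0.115 m and z of ball1_center in the frame of sieve between 0.045 and 0.115 m and z of ball2_center in the frame of sieve between 0.045 and 0.115 m), for 0.2 s.
At the end, for the whole second after the job is handed in: All four spacers lie in the catch pan (centres less than 30 mm above the pot's origin, inside the pot), all three balls are in the pot above the plate (centres 45 to 115 mm above its origin), and the stick is back home in its leaning holder, its tip within 22 mm of the seat, at rest and released (all of step 2 and distance between stick_tip and holder_seat below 0.022 m and linear speed of stick below 0.02 m/s and angle between the z axis of stick_grip and the z axis of holder, either way round between 0.3 and 0.75 rad); the robot touches nothing.
It fails at once if the fingers touch a spacer or a ball (contact force between the fingers and spacer0 above 0.3 N or contact force between the fingers and spacer1 above 0.3 N or contact force between the fingers and spacer2 above 0.3 N or contact force between the fingers and spacer3 above 0.3 N or contact force between the fingers and ball0 above 0.3 N or contact force between the fingers and ball1 above 0.3 N or contact force between the fingers and ball2 above 0.3 N).
It fails at once if the stick is driven hard into the pot or its plate (over 150 N) (contact force between stick and sieve above 150 N or contact force between stick and plate above 150 N).
It fails at once if a bystander is disturbed (moved more than 30 mm) (distance of any of phone, screwdriver, can from where it was at the start of the episode above 0.03 m).
It also fails if it takes over 72 s, if anything falls off the work surface, if the arm or the gripper's body presses on something with over 40 N, if the wrist force passes 120 N, or if a joint passes its speed limit or range.

ROBOT

A 7-joint arm with a two-finger parallel gripper is mounted at the origin on the work surface. World frame = base frame: x ahead of the robot, y to its left, z up, the work surface at z = 0. Lengths are in mm, angles in rad, forces in N, time in s.
With the tool pointing down it reaches from about 425 to 1025 mm from the base axis. Payload 9.4 kg.
Tool frame: the origin (TCP) lies midway between the tips of the shut fingers; the grasp point (between the pads) lies 19 mm behind it (pinch_z is the distance from the TCP to the grasp point, in mm); z points along the fingers, y is the direction in which the jaws open and shut (so a half turn about z gives the same grasp; the last joint's range is limited). The gripper opens to 93 mm and grips with 3 to 60 N. Pads are 15 mm wide; open, the fingers measure 128 mm over their backs; the gripper's body (75 mm by 188 mm) begins 65 mm behind the grasp point.
Start: joints at [-1.25, 0.599, -0.003, 1.599, 0.002, 0.943, -0.08], TCP at [280.863, 668.386, 218.618] pointing down, gripper open.
Joint ranges: [-2.57, 2.57], [-0.35, 1.97], [-1.29, 1.29], [0.11, 2.56], [-1.05, 4.19], [0.11, 1.86], [-2.63, 2.63]. Speed limits (rad/s): [2.22, 2.22, 3.01, 3.01, 3.14, 3.14, 3.14].

INTERFACE

Orientations are given as a 3x3 rotation matrix whose columns are the frame's x, y, z axes.
In Python, from workcell import observe, capture, calibration, close_job, pinch_z gives the robot as it stands.
- The arm moves only by the tool servo_tool, never from a script. Its argument "moves" is a list of rows, each an object of numbers: "fingers": the closure, from 0 (fully open) to 1 (shut); "dx", "dy", "dz": the shift along the tool's x, y, z in cm; "ax", "ay", "az": the turn, a rotation vector about the tool's x, y, z in degrees. A call has 1 to 8 rows; each row shifts and turns the commanded pose from where the row before left it, along the tool's axes as they then stand; what a row does not reach is not made up. A row lasts 1/8 s, in which the tool goes at most 62.5 mm and 10.7 degrees, less where a joint would pass 70% of its speed; a pose out of reach is approached as far as the arm can. A call with a gripper value outside its range is refused whole. The fingers move at their own pace and stop on an object; "squeeze" is the grip in N (left out, the last holds). Time passes only in rows, so rows that do not move let the fingers close. It gives the time, the measured TCP pose, the force and the opening at its end, in the units of the state.
- observe(): the state, without advancing time (a new reading comes with each control period).
- capture(name): name is "scene" or "top" or "wrist"; returns (picture, depth): 420x560x3 uint8, blue, green, red; 420x560 float32, mm along the optical axis (not along the pixel's ray), 0 where there is no reading.
- calibration(name): a dict with "mtx" (3x3 intrinsics, pixels), "k1" (the pictures are not rectified: a ray, as slopes to the right and down, at radius r is drawn at 1 + k1 r^2 times it, then the intrinsics apply), "eye" and "rotation" of the camera in the world. Camera axes: x right, y down, z forward; pixel columns grow to the right and rows downward; lengths in mm; the calibration is good to about 2 mm. A picture is of the moment at which its call begins: read the wrist's pose just before it. calibration takes no time and is no camera call; for the wrist camera it gives the pose at the moment of the call.
- close_job(): hands the job in, once; it reports no verdict.
The state is a dict: "time_s": time; "q": joint angles; "joint_velocities": joint speeds; "tau": joint torques, N m; "tool_pos": TCP position; "ee_rot": TCP orientation; "force": force on the tool from outside, world axes, zero at the start; "moment": the same for the moment, N m; "finger_gap": finger opening in mm.
Only numpy, scipy, OpenCV 4.12 (cv2) and the standard library are available. Lean on these libraries where they do the work, as an engineer would, in place of code of your own. Each camera call takes 0.05 s, during which the arm holds its last target. There are 200 camera calls.

## Working session

There is one attempt and no reset: what is moved stays moved. The work goes in short steps, Python scripts to look and compute and a tool call to move; the robot and the scene stay as the last step left them, time stands still between calls to the robot, and variables do not carry over. Pictures are saved under pics/ and viewed, about 8 in all and at most 12, crops included, and the job is handed in when it is done.

Besides the shell and the picture viewer there is one more tool, called after "Request:" as name(argument=value, ...) on one line, values as JSON. servo_tool: Moves the arm, as the interface text tells. Its arguments: {"type":"object","properties":{"moves":{"type":"array","items":{"type":"object","properties":{"fingers":{"type":"number"},"dx":{"type":"number"},"dy":{"type":"number"},"dz":{"type":"number"},"ax":{"type":"number"},"ay":{"type":"number"},"az":{"type":"number"}}}},"squeeze":{"type":"number"}},"required":["moves"]}

```bash
mkdir -p pics; cat > h.py <<'E'
import numpy as np, cv2
from workcell import observe, capture, calibration, close_job, pinch_z
def grab(n):
    c=calibration(n); p,d=capture(n); return p,d,c
def ray(c,u,v):
    K=np.array(c["mtx"]); x=(u-K[0,2])/K[0,0]; y=(v-K[1,2])/K[1,1]
    rd=np.hypot(x,y); r=rd
    for _ in range(20): r=rd/(1+c["k1"]*r*r)
    s=r/rd if rd>0 else 1
    return np.array([x*s,y*s,1.])
def pt(c,u,v,z):   # depth z
    return np.array(c["eye"])+np.array(c["rotation"])@(ray(c,u,v)*z)
def onz(c,u,v,h):
    d=np.array(c["rotation"])@ray(c,u,v); e=np.array(c["eye"]); return e+d*(h-e[2])/d[2]
def proj(c,P):
    q=np.array(c["rotation"]).T@(np.array(P)-np.array(c["eye"])); x,y=q[0]/q[2],q[1]/q[2]
    f=1+c["k1"]*(x*x+y*y); K=np.array(c["mtx"]); return K[0,0]*x*f+K[0,2],K[1,1]*y*f+K[1,2]
E
python3 - <<'E'
from h import *
s=observe(); print(s['time_s'],s['tool_pos'],np.round(s['ee_rot'],3),s['force'],s['finger_gap'],pinch_z)
for n in("scene","top"):
    p,d,c=grab(n); cv2.imwrite(f"pics/{n}0.png",p); np.savez(f"{n}0.npz",p=p,d=d); print(n,c)
E
```

```text
0.0 [280.73851833 667.94577563 217.78885125] [[-0.922  0.387 -0.   ]
 [ 0.387  0.922 -0.001]
 [-0.    -0.001 -1.   ]] [ 0.26361922 -0.77783526  0.10214035] 92.91613002612779 18.8
scene {'mtx': array([[452.72906352,   0.        , 280.99514719],
       [  0.        , 452.72906352, 215.86409772],
       [  0.        ,   0.        ,   1.        ]]), 'k1': -0.11375192568946729, 'eye': array([1147.59864272,  392.70397654,  928.26152225]), 'rotation': array([[-0.56509527,  0.63029221, -0.53235239],
       [ 0.82492372,  0.42151779, -0.37659475],
       [-0.01296874, -0.65196203, -0.7581407 ]])}
top {'mtx': array([[481.19834211,   0.        , 272.64529343],
       [  0.        , 481.19834211, 207.3597951 ],
       [  0.        ,   0.        ,   1.        ]]), 'k1': -0.06198954958729041, 'eye': array([ 500.34443754,  -13.48196368, 1337.91110772]), 'rotation': array([[-0.01140546, -0.99856202,  0.05238132],
       [-0.99972282,  0.01246637,  0.01997179],
       [-0.02059608, -0.05213901, -0.99842743]])}
```

```bash
python3 -c "
import cv2,numpy as np
a=cv2.imread('pics/scene0.png');b=cv2.imread('pics/top0.png')
cv2.imwrite('pics/both0.png',cv2.resize(np.vstack([a,b]),None,fx=.71,fy=.71))"
```

```text
(no output)
```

View pics/top0.png

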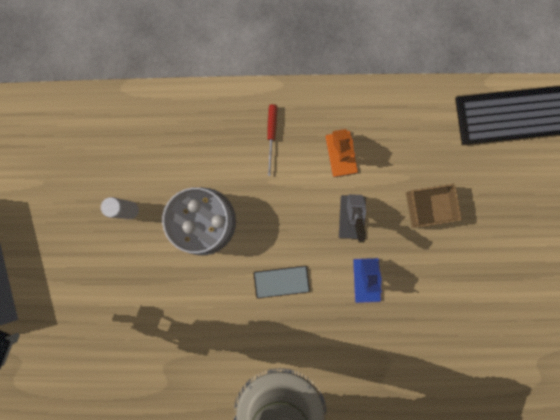

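View pics/scene0.png

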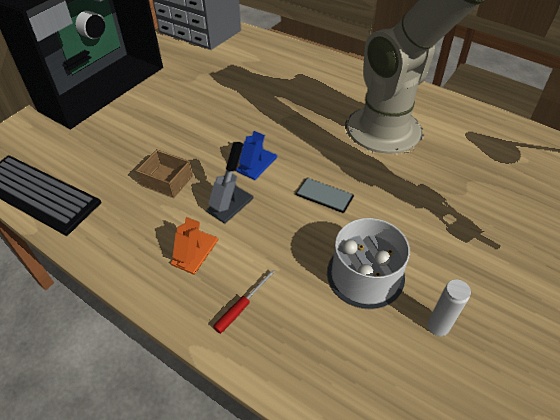

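The scene shows the grey holder with the black stick handle at top (352,217)/(361,232). Its look-alikes are the orange holder at (342,153) and the blue one at (368,281). The sieve pot is at (198,221), with the can at (117,208) and the phone at (281,282). I choose the grey one.

```bash
python3 - <<'E'
from h import *
A=[]
for n,hb,pb in(("top",(325,185,380,250),(155,180,245,262)),("scene",(195,135,260,225),(320,210,420,312))):
    z=np.load(n+"0.npz"); p,d=z['p'],z['d']; c=calibration(n)
    u0,v0,u1,v1=hb
    P=[];C=[]
    for v in range(v0,v1):
        for u in range(u0,u1):
            if d[v,u]>0: P.append(pt(c,u,v,d[v,u])); C.append(p[v,u])
    P=np.array(P);C=np.array(C).astype(int)
    blk=(C.max(1)<45)&(P[:,2]>100)&(P[:,2]<230)
    Q=P[blk]; m=Q.mean(0); w=np.linalg.svd(Q-m,full_matrices=False); 
    print(n,'handle n',len(Q),'mean',m.round(1),'axis',w[2][0].round(3),'sv',(w[1]/np.sqrt(len(Q))).round(1),'z',Q[:,2].min(),Q[:,2].max(), 'min',Q.min(0),'max',Q.max(0))
    sat=C.max(1)-C.min(1)
    b=(P[:,2]>4)&(P[:,2]<25)&(sat<30)&(C.max(1)<110)
    B=P[b]; r=cv2.minAreaRect(B[:,:2].astype(np.float32)); print('base',len(B),r,np.median(B[:,2]),cv2.boxPoints(r).round(0).tolist())
    u0,v0,u1,v1=pb
    P=np.array([pt(c,u,v,d[v,u]) for v in range(v0,v1) for u in range(u0,u1) if d[v,u]>0])
    R=P[(P[:,2]>107)&(P[:,2]<125)]
    (cx,cy),rad=cv2.minEnclosingCircle(R[:,:2].astype(np.float32)); print('rim',len(R),cx,cy,rad,np.median(R[:,2]))
    k=cv2.resize(p[hb[1]:hb[3],hb[0]:hb[2]],(380,380),interpolation=cv2.INTER_CUBIC)
    k2=cv2.resize(p[pb[1]:pb[3],pb[0]:pb[2]],(380,380),interpolation=cv2.INTER_CUBIC)
    A.append(np.hstack([k,k2]))
cv2.imwrite('pics/crop.png',cv2.resize(np.vstack(A),(600,600)))
E
```

```text
top handle n 5 mean [ 507.5 -200.8  174.7] axis [-0.466 -0.135  0.874] sv [9.6 1.8 0.6] z 164.92953043494322 186.53273908669848 min [ 501.59160795 -203.09937827  164.92953043] max [ 513.82141914 -197.11727645  186.53273909]
base 485 ((540.0164794921875, -217.87745666503906), (94.77803802490234, 119.81002044677734), 86.17505645751953) 11.776131730909356 [[477.0, -261.0], [597.0, -269.0], [603.0, -175.0], [483.0, -167.0]]
rim 356 535.0531616210938 211.78489685058594 84.37505340576172 114.64679268618977
scene handle n 288 mean [ 510.1 -200.5  160.3] axis [ 0.488 -0.042 -0.872] sv [22.6  7.8  4.5] z 108.15486219300351 194.0298161018527 min [ 480.13542101 -222.74566276  108.15486219] max [ 534.71638928 -192.83607777  194.0298161 ]
base 583 ((496.8011779785156, -274.0794677734375), (273.263427734375, 151.3639678955078), 61.08726501464844) 12.943025514098508 [[364.0, -357.0], [497.0, -430.0], [629.0, -191.0], [497.0, -118.0]]
rim 628 536.6739501953125 208.1381072998047 85.83222198486328 113.57105627155295
```

View pics/crop.png

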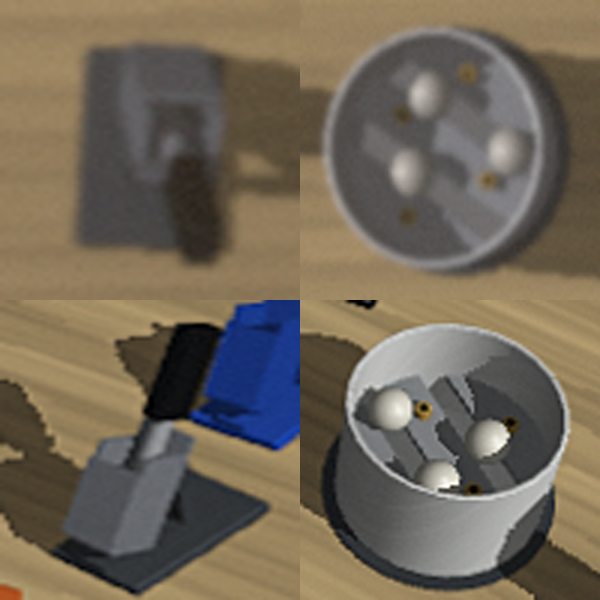

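The crop confirms the choice: a grey holder with the black handle leaning towards the robot. In the pot I can see 3 balls and 4 brass spacers. Next I'll fly above the pot for a close wrist look.

```bash
cat >> h.py <<'E'
from scipy.spatial.transform import Rotation as R, Slerp
def plan(p1,R1,n,p0=None,R0=None,dp=2,da=1):
    """print n rows taking (p0,R0) (default measured) to (p1,R1), with rounding fed back"""
    s=observe(); p=np.array(s['tool_pos'] if p0 is None else p0,float); M=np.array(s['ee_rot'] if R0 is None else R0)
    U,_,V=np.linalg.svd(M); M=U@V; P0=p.copy()
    sl=Slerp([0,1],R.from_matrix([M,R1]))
    out=[]
    for i in range(1,n+1):
        t=i/n; g=P0+(np.array(p1)-P0)*t; G=sl(t).as_matrix()
        d=(M.T@(g-p)/10).round(dp); a=np.degrees(R.from_matrix(M.T@G).as_rotvec()).round(da)
        p=p+M@d*10; M=M@R.from_rotvec(np.radians(a)).as_matrix()
        r={}
        for k,v in zip("dx dy dz ax ay az".split(),[*d,*a]):
            if v: r[k]=float(v)
        out.append(r)
    import json; print("N",n,json.dumps(out)); print("end",p.round(1)); return p,M
def tool(yaw,tilt=0):  # tool down, y axis at yaw(deg) from world y; tilt leans tool z forward along the rotated x
    b=np.array([[-1,0,0],[0,1,0],[0,0,-1.]])
    return R.from_euler('z',yaw,degrees=True).as_matrix()@R.from_euler('y',-tilt,degrees=True).as_matrix()@b
E
python3 - <<'E'
from h import *
print(tool(0,30).round(2))
p,M=plan([440,210,400],tool(0),16)
c=calibration('wrist'); print(c['eye'],c['rotation'].round(2),observe()['tool_pos'])
E
```

```text
[[-0.87  0.    0.5 ]
 [ 0.    1.    0.  ]
 [-0.5   0.   -0.87]]
N 16 [{"dx": -2.03, "dy": -2.25, "dz": -1.14, "az": -1.4}, {"dx": -1.97, "dy": -2.31, "dz": -1.13, "az": -1.4}, {"dx": -1.91, "dy": -2.35, "dz": -1.14, "az": -1.5}, {"dx": -1.85, "dy": -2.4, "dz": -1.13, "az": -1.4}, {"dx": -1.8, "dy": -2.45, "dz": -1.14, "az": -1.4}, {"dx": -1.73, "dy": -2.48, "dz": -1.13, "az": -1.4}, {"dx": -1.67, "dy": -2.53, "dz": -1.14, "az": -1.5}, {"dx": -1.6, "dy": -2.58, "dz": -1.13, "az": -1.4}, {"dx": -1.54, "dy": -2.61, "dz": -1.14, "az": -1.4}, {"dx": -1.48, "dy": -2.65, "dz": -1.13, "az": -1.4}, {"dx": -1.41, "dy": -2.68, "dz": -1.14, "ax": -0.1, "az": -1.5}, {"dx": -1.34, "dy": -2.72, "dz": -1.13, "az": -1.4}, {"dx": -1.28, "dy": -2.75, "dz": -1.14, "az": -1.4}, {"dx": -1.21, "dy": -2.78, "dz": -1.14, "az": -1.4}, {"dx": -1.13, "dy": -2.8, "dz": -1.14, "az": -1.5}, {"dx": -1.07, "dy": -2.84, "dz": -1.14, "az": -1.4}]
end [440. 210. 400.]
[214.83536369 696.05352807 383.39923449] [[ 0.39  0.89  0.24]
 [ 0.92 -0.37 -0.1 ]
 [-0.    0.26 -0.97]] [280.7151326  667.99520198 217.86345786]
```

```bash
python3 - <<'E'
from h import *
p,M=plan([281,668,250],tool(0),3,dp=1)
plan([495,210,300],tool(0),10,p,M,dp=1)
E
```

```text
N 3 [{"dz": -1.1, "az": -7.6}, {"dz": -1.0, "ax": -0.1, "az": -7.6}, {"dz": -1.1, "az": -7.6}]
end [280.7 668.  249.9]
N 10 [{"dx": -2.1, "dy": -4.6, "dz": -0.5}, {"dx": -2.2, "dy": -4.6, "dz": -0.5}, {"dx": -2.1, "dy": -4.5, "dz": -0.5}, {"dx": -2.2, "dy": -4.6, "dz": -0.5}, {"dx": -2.1, "dy": -4.6, "dz": -0.5}, {"dx": -2.2, "dy": -4.6, "dz": -0.5}, {"dx": -2.1, "dy": -4.6, "dz": -0.5}, {"dx": -2.1, "dy": -4.5, "dz": -0.5}, {"dx": -2.2, "dy": -4.6, "dz": -0.5}, {"dx": -2.1, "dy": -4.6, "dz": -0.5}]
end [494.8 210.  299.7]
```

Request:
servo_tool(moves=[{"dz": -1.1, "az": -7.6}, {"dz": -1, "az": -7.6}, {"dz": -1.1, "az": -7.6}, {"dx": -2.1, "dy": -4.6, "dz": -0.5}, {"dx": -2.2, "dy": -4.6, "dz": -0.5}, {"dx": -2.1, "dy": -4.6, "dz": -0.5}, {"dx": -2.2, "dy": -4.6, "dz": -0.5}, {"dx": -2.1, "dy": -4.6, "dz": -0.5}])

```text
invalid input at $.moves[0]: expected keys fingers, dx, dy, dz, ax, ay, az
```

Request:
servo_tool(moves=[{"dx": -2.2, "dy": -4.6, "dz": -0.5}, {"dx": -2.1, "dy": -4.5, "dz": -0.5}, {"dx": -2.1, "dy": -4.5, "dz": -0.5}, {"dx": -2.2, "dy": -4.6, "dz": -0.5}, {"dx": -2.1, "dy": -4.6, "dz": -0.5}, {}])

```text
invalid input at $.moves[0]: expected keys fingers, dx, dy, dz, ax, ay, az
```

```bash
python3 - <<'E'
from h import *
s=observe(); print(s['time_s'],s['tool_pos'].round(1),np.round(s['ee_rot'],3).tolist(),s['q'])
p,d,c=grab('wrist'); np.savez('w1.npz',p=p,d=d); np.save('w1c.npy',c,allow_pickle=True)
cv2.imwrite('pics/w1.png',p); print(c['mtx'],c['eye'],c['rotation'].round(3).tolist())
E
```

```text
0.1 [280.7 668.  217.9] [[-0.922, 0.387, -0.0], [0.387, 0.922, -0.001], [-0.0, -0.001, -1.0]] [-1.2496955   0.60003768 -0.00254056  1.60001709  0.00181872  0.94290064
 -0.07978471]
[[346.70256152   0.         279.77342532]
 [  0.         346.70256152 213.53936858]
 [  0.           0.           1.        ]] [214.83536369 696.05352807 383.39923449] [[0.388, 0.891, 0.237], [0.922, -0.374, -0.102], [-0.002, 0.258, -0.966]]
```

View pics/w1.png

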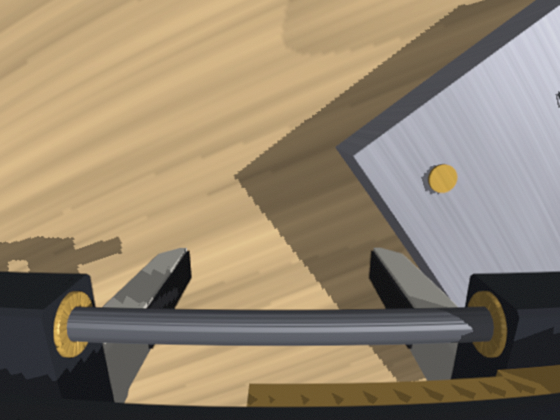

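The call was refused because every row needs all its keys. This picture is only the start view, with the fingers at the bottom.

Request:
servo_tool(moves=[{"fingers": 0, "dx": 0, "dy": 0, "dz": -1.1, "ax": 0, "ay": 0, "az": -7.6}, {"fingers": 0, "dx": 0, "dy": 0, "dz": -1, "ax": 0, "ay": 0, "az": -7.6}, {"fingers": 0, "dx": 0, "dy": 0, "dz": -1.1, "ax": 0, "ay": 0, "az": -7.6}, {"fingers": 0, "dx": -2.1, "dy": -4.6, "dz": -0.5, "ax": 0, "ay": 0, "az": 0}, {"fingers": 0, "dx": -2.2, "dy": -4.6, "dz": -0.5, "ax": 0, "ay": 0, "az": 0}, {"fingers": 0, "dx": -2.1, "dy": -4.6, "dz": -0.5, "ax": 0, "ay": 0, "az": 0}, {"fingers": 0, "dx": -2.2, "dy": -4.6, "dz": -0.5, "ax": 0, "ay": 0, "az": 0}, {"fingers": 0, "dx": -2.1, "dy": -4.6, "dz": -0.5, "ax": 0, "ay": 0, "az": 0}], squeeze=30)

```text
time_s: 1.15
tool_pos: [388.5, 436.7, 275.6]
ee_rot: [[-1.0, 0.0, 0.0], [0.0, 1.0, -0.0], [-0.0, -0.0, -1.0]]
force: [0.5, -0.1, 0.4]
finger_gap: 93.2
```

Request:
servo_tool(moves=[{"fingers": 0, "dx": -2.2, "dy": -4.6, "dz": -0.5, "ax": 0, "ay": 0, "az": 0}, {"fingers": 0, "dx": -2.1, "dy": -4.6, "dz": -0.5, "ax": 0, "ay": 0, "az": 0}, {"fingers": 0, "dx": -2.1, "dy": -4.5, "dz": -0.5, "ax": 0, "ay": 0, "az": 0}, {"fingers": 0, "dx": -2.2, "dy": -4.5, "dz": -0.5, "ax": 0, "ay": 0, "az": 0}, {"fingers": 0, "dx": -2.1, "dy": -4.6, "dz": -0.5, "ax": 0, "ay": 0, "az": 0}, {"fingers": 0, "dx": 0, "dy": 0, "dz": 0, "ax": 0, "ay": 0, "az": 0}])

```text
time_s: 1.9
tool_pos: [496.5, 206.3, 301.0]
ee_rot: [[-1.0, 0.006, 0.001], [0.006, 1.0, -0.001], [-0.001, -0.001, -1.0]]
force: [0.3, 0.6, -1.1]
finger_gap: 93.2
```

```bash
sed -i 's/            if v: r\[k\]=float(v)/            r[k]=float(v)/; s/        r={}/        r={"fingers":FG}/; s/^def plan/FG=0\ndef plan/' h.py
python3 - <<'E'
from h import *
s=observe(); print(s['time_s'],s['tool_pos'].round(1),np.round(s['ee_rot'],3).tolist(),s['q'])
p,d,c=grab('wrist'); np.savez('w1.npz',p=p,d=d); np.save('w1c.npy',c,allow_pickle=True)
cv2.imwrite('pics/w2.png',p); print(c['eye'],proj(c,[536,210,60]))
E
```

```text
1.9 [496.5 206.3 301. ] [[-1.0, 0.006, 0.001], [0.006, 1.0, -0.001], [-0.001, -0.001, -1.0]] [-0.46869261  0.28315939 -0.0408202   1.92807871  0.01611954  0.93035651
  1.0468367 ]
[424.86215133 207.03468515 466.43305458] (np.float64(283.3470506853134), np.float64(215.21067531970945))
```

View pics/w2.png

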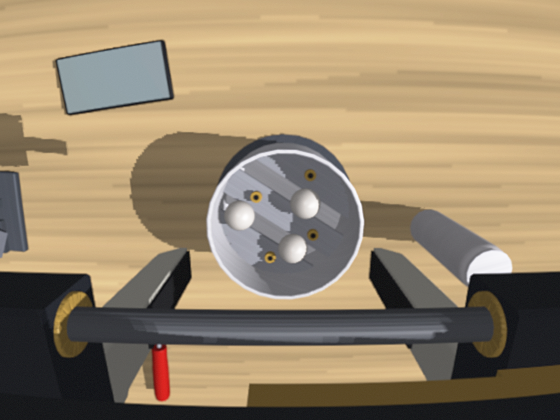

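Wrist view: balls at (240,215), (305,204) and (292,249); spacers at (256,197), (311,175), (313,235) and (270,258). The slots run from upper left to lower right.

```bash
python3 - <<'E'
from h import *
z=np.load('w1.npz'); p,d=z['p'],z['d']; c=np.load('w1c.npy',allow_pickle=True).item()
P={}
for v in range(140,305):
    for u in range(200,372):
        if d[v,u]>0: P[u,v]=pt(c,u,v,d[v,u])
A=np.array(list(P.values())); K=np.array(list(P.keys()))
rim=A[(A[:,2]>108)&(A[:,2]<122)]
def circ(Q):
    M=np.c_[2*Q[:,:2],np.ones(len(Q))]; x=np.linalg.lstsq(M,(Q[:,:2]**2).sum(1),rcond=None)[0]; return x[:2],np.sqrt(x[2]+x[:2]@x[:2])
o,r=circ(rim); print('rim circ',o,r,np.median(rim[:,2]))
for _ in range(3):
    k=abs(np.hypot(*(rim[:,:2]-o).T)-82)<5; o,r=circ(rim[k])
print('rim',o,r,k.sum())
ins=np.hypot(*(A[:,:2]-o).T)<74
h,e=np.histogram(A[ins,2],bins=np.arange(-6,112,3)); print(dict(zip(e[:-1].astype(int).tolist(),h.tolist())))
B=A[ins]; KB=K[ins]; np.savez('pc.npz',B=B,K=KB,o=o)
zp=np.median(B[(B[:,2]>38)&(B[:,2]<66),2]); print('plate',zp)
# slots: low points
L=B[(B[:,2]<zp-12)]; print(len(L))
best=[]
for a in np.arange(-90,90,1.):
    t=np.radians(a); x=(B[:,:2]-o)@[np.cos(t),np.sin(t)]
    low=B[:,2]<zp-10; plt=abs(B[:,2]-zp)<4; s=(abs(x)>17)&(abs(x)<38)
    best.append(((low&s).sum()+(plt&~s).sum()-(low&~s).sum()-(plt&s).sum(),a))
best.sort(reverse=True); print(best[:6])
a=np.mean([b[1] for b in best[:3]]); t=np.radians(a); ex=np.array([np.cos(t),np.sin(t)]); ey=np.array([-ex[1],ex[0]])
for n,h,l in(("sp",zp+8,[(256,197),(311,175),(313,235),(270,258)]),("ball",zp+15,[(240,215),(305,204),(292,249)])):
    for u,v in l:
        q=onz(c,u,v,h); w=q[:2]-o; print(n,(u,v),'dep',P[u,v].round(1),'plane',q.round(1),'sieve xy',(w@ex).round(1),(w@ey).round(1))
E
```

```text
rim circ [535.5689335  210.51488866] 81.34533327565754 113.92100510525358
rim [535.5689335  210.51488866] 81.34533327565754 2217
{-6: 0, -3: 0, 0: 97, 3: 1631, 6: 54, 9: 0, 12: 0, 15: 0, 18: 0, 21: 0, 24: 0, 27: 0, 30: 0, 33: 0, 36: 0, 39: 0, 42: 0, 45: 5, 48: 56, 51: 2980, 54: 3182, 57: 28, 60: 346, 63: 61, 66: 34, 69: 103, 72: 205, 75: 285, 78: 424, 81: 563, 84: 470, 87: 8, 90: 0, 93: 0, 96: 0, 99: 0, 102: 0, 105: 0, 108: 0}
plate 54.09115769478677
1782
[(np.int64(6248), np.float64(-33.0)), (np.int64(6206), np.float64(-34.0)), (np.int64(6118), np.float64(-32.0)), (np.int64(6036), np.float64(-35.0)), (np.int64(5992), np.float64(-31.0)), (np.int64(5862), np.float64(-30.0))]
sp (256, 197) dep [512.6 177.5  62.5] plane [512.7 177.5  62.1] sieve xy -1.2 -40.2
sp (311, 175) dep [486.9 242.8  60.8] plane [486.7 242.7  62.1] sieve xy -58.5 0.4
sp (313, 235) dep [561.2 246.4  61.3] plane [560.9 246.3  62.1] sieve xy 1.7 43.8
sp (270, 258) dep [590.8 193.   62.2] plane [590.9 193.   62.1] sieve xy 55.9 15.4
ball (240, 215) dep [528.3 160.4  86. ] plane [532.9 158.4  69.1] sieve xy 26.2 -45.2
ball (305, 204) dep [516.  234.3  85.6] plane [520.  235.5  69.1] sieve xy -26.7 12.5
ball (292, 249) dep [570.2 219.8  85.3] plane [576.4 220.3  69.1] sieve xy 28.9 30.4
```

Everything is resolved now. The plate is at about 54 mm, the pot's centre at (535.6, 210.5), and its x axis at a yaw of -33°. Next I'll look at the stick close up.

Request:
servo_tool(moves=[{"fingers": 0, "dx": 0.5, "dy": -5.2, "dz": -0.3, "ax": 0, "ay": 0, "az": 0}, {"fingers": 0, "dx": 0.5, "dy": -5.2, "dz": -0.3, "ax": 0, "ay": 0, "az": 0}, {"fingers": 0, "dx": 0.5, "dy": -5.2, "dz": -0.3, "ax": 0, "ay": 0, "az": 0}, {"fingers": 0, "dx": 0.5, "dy": -5.2, "dz": -0.3, "ax": 0, "ay": 0, "az": 0}, {"fingers": 0, "dx": 0.5, "dy": -5.2, "dz": -0.3, "ax": 0, "ay": 0, "az": 0}, {"fingers": 0, "dx": 0.5, "dy": -5.2, "dz": -0.3, "ax": 0, "ay": 0, "az": 0}, {"fingers": 0, "dx": 0.5, "dy": -5.2, "dz": -0.3, "ax": 0, "ay": 0, "az": 0}, {"fingers": 0, "dx": 0.5, "dy": -5.2, "dz": -0.3, "ax": 0, "ay": 0, "az": 0}])

```text
time_s: 2.95
tool_pos: [455.3, -205.6, 324.7]
ee_rot: [[-1.0, -0.003, 0.0], [-0.003, 1.0, 0.0], [-0.0, 0.0, -1.0]]
force: [2.0, 0.6, 0.4]
finger_gap: 93.2
```

Request:
servo_tool(moves=[{"fingers": 0, "dx": 0, "dy": 0, "dz": 0, "ax": 0, "ay": 0, "az": 0}, {"fingers": 0, "dx": 0, "dy": 0, "dz": 0, "ax": 0, "ay": 0, "az": 0}])

```text
time_s: 3.2
tool_pos: [455.4, -204.0, 324.3]
ee_rot: [[-1.0, -0.002, -0.0], [-0.002, 1.0, 0.001], [0.0, 0.001, -1.0]]
force: [0.8, 0.9, 0.7]
finger_gap: 93.1
```

```bash
python3 - <<'E'
from h import *
p,d,c=grab('wrist'); np.savez('w3.npz',p=p,d=d); np.save('w3c.npy',c,allow_pickle=True)
cv2.imwrite('pics/w3.png',p); print(c['eye'])
E
```

```text
[ 383.93092328 -204.19430059  489.89629587]
```

View pics/w3.png

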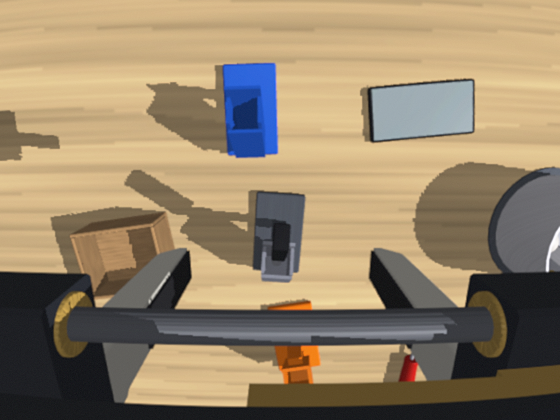

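The grey holder's base spans about (254–304, 192–280), and the black handle is at (281,240).

```bash
python3 - <<'E'
from h import *
H=[]
for n in('w3','scene0','top0'):
    z=np.load(n+'.npz'); p,d=z['p'].astype(int),z['d']; c=np.load('w3c.npy',allow_pickle=True).item() if n=='w3' else calibration(n[:-1])
    u0,v0,u1,v1={'w3':(240,180,320,295),'scene0':(195,135,260,225),'top0':(325,185,380,250)}[n]
    uv=[(u,v) for v in range(v0,v1) for u in range(u0,u1) if d[v,u]>0]
    P=np.array([pt(c,u,v,d[v,u]) for u,v in uv]); C=np.array([p[v,u] for u,v in uv])
    near=(P[:,1]<-160)&(P[:,1]>-250)&(P[:,0]>440)&(P[:,0]<620)
    hd=near&(C.max(1)<60)&(P[:,2]>115)&(P[:,2]<215); Q=P[hd]; H.append(Q)
    m=Q.mean(0); w=np.linalg.svd(Q-m,full_matrices=False)
    print(n,'handle',len(Q),m.round(1),w[2][0].round(3),(w[1]/np.sqrt(len(Q))).round(1),Q.min(0).round(0),Q.max(0).round(0))
    for lo in range(115,200,12):
        q=Q[(Q[:,2]>=lo)&(Q[:,2]<lo+12)]
        if len(q)>4: print('  z',lo+6,'x',q[:,0].min().round(1),q[:,0].max().round(1),'y',q[:,1].min().round(1),q[:,1].max().round(1),len(q))
    bs=near&(P[:,2]>4)&(P[:,2]<18)&(C.max(1)-C.min(1)<22); B=P[bs]
    if len(B)>20:
        r=cv2.minAreaRect(B[:,:2].astype(np.float32)); print('  base',len(B),np.median(B[:,2]).round(1),np.round(r[0],1),np.round(r[1],1),r[2],cv2.boxPoints(r).round(1).tolist())
E
```

```text
w3 handle 615 [ 493.5 -203.6  181.3] [ 0.723 -0.055 -0.689] [18.   6.9  4.5] [ 476. -213.  131.] [ 533. -195.  194.]
  z 133 x 504.3 533.2 y -212.3 -199.2 14
  z 145 x 516.6 528.7 y -213.1 -198.3 26
  z 157 x 514.9 520.7 y -213.0 -197.4 31
  z 169 x 494.4 514.4 y -212.7 -197.7 31
  z 181 x 475.5 508.0 y -211.4 -195.3 268
  z 193 x 484.0 500.7 y -211.1 -195.4 245
  base 2389 11.2 [ 541.6 -206.8] [ 69.2 119.5] 86.02691650390625 [[479.6000061035156, -237.1999969482422], [598.9000244140625, -245.5], [603.7000122070312, -176.39999389648438], [484.3999938964844, -168.10000610351562]]
scene0 handle 296 [ 509.7 -200.4  160.2] [ 0.495 -0.034 -0.868] [22.5  8.2  4.3] [ 476. -215.  118.] [ 535. -193.  194.]
  z 121 x 511.1 533.1 y -209.4 -197.2 13
  z 133 x 501.2 534.7 y -215.0 -194.1 42
  z 145 x 496.9 529.7 y -212.0 -193.4 54
  z 157 x 492.4 524.8 y -212.1 -194.2 52
  z 169 x 485.7 518.1 y -211.8 -193.0 50
  z 181 x 475.5 509.8 y -212.1 -192.8 54
  z 193 x 485.9 502.2 y -210.6 -193.3 31
  base 507 12.8 [ 543.4 -206.2] [ 70.6 119.8] 85.60546875 [[481.0, -236.8000030517578], [600.4000244140625, -246.0], [605.7999877929688, -175.60000610351562], [486.3999938964844, -166.39999389648438]]
top0 handle 165 [ 505.9 -200.9  167.7] [-0.561  0.029  0.827] [23.6  6.9  3.9] [ 480. -212.  124.] [ 532. -193.  194.]
  z 133 x 521.7 531.8 y -211.8 -196.4 12
  z 145 x 499.4 529.1 y -210.9 -194.6 26
  z 157 x 492.0 521.3 y -211.6 -194.7 26
  z 169 x 487.3 516.2 y -209.0 -193.4 25
  z 181 x 480.1 506.5 y -208.3 -193.5 34
  z 193 x 482.6 499.3 y -207.4 -195.0 39
  base 442 11.9 [ 540.1 -206.7] [ 71.  114.8] 85.86355590820312 [[480.29998779296875, -238.0], [594.7999877929688, -246.3000030517578], [600.0, -175.5], [485.3999938964844, -167.1999969482422]]
```

```bash
python3 - <<'E'
from h import *
T=tool(-4.1,30); print(T.round(3)); g=np.array([516,-204.5,139.3])
p,M=plan(g-90*T[:,2],T,4,dp=1)
plan(g,T,3,p,M,dp=1)
E
```

```text
[[-0.864  0.071  0.499]
 [ 0.062  0.997 -0.036]
 [-0.5    0.    -0.866]]
N 4 [{"fingers": 0, "dx": -0.4, "dy": 0.1, "dz": 2.7, "ax": 0.3, "ay": -7.5, "az": 1.0}, {"fingers": 0, "dx": -0.0, "dy": 0.0, "dz": 2.7, "ax": 0.3, "ay": -7.5, "az": 1.1}, {"fingers": 0, "dx": 0.3, "dy": 0.1, "dz": 2.7, "ax": 0.3, "ay": -7.5, "az": 1.0}, {"fingers": 0, "dx": 0.6, "dy": 0.1, "dz": 2.6, "ax": 0.3, "ay": -7.5, "az": 1.1}]
end [ 471.6 -201.4  217.4]
N 3 [{"fingers": 0, "dx": 0.0, "dy": 0.0, "dz": 3.0, "ax": -0.0, "ay": -0.0, "az": -0.0}, {"fingers": 0, "dx": 0.0, "dy": 0.0, "dz": 3.0, "ax": -0.0, "ay": -0.0, "az": -0.0}, {"fingers": 0, "dx": 0.0, "dy": 0.0, "dz": 3.0, "ax": -0.0, "ay": -0.0, "az": -0.0}]
end [ 516.4 -204.6  139.5]
```

Request:
servo_tool(moves=[{"fingers": 0, "dx": -0.4, "dy": 0.1, "dz": 2.7, "ax": 0.3, "ay": -7.5, "az": 1}, {"fingers": 0, "dx": 0, "dy": 0, "dz": 2.7, "ax": 0.3, "ay": -7.5, "az": 1}, {"fingers": 0, "dx": 0.3, "dy": 0.1, "dz": 2.7, "ax": 0.3, "ay": -7.5, "az": 1}, {"fingers": 0, "dx": 0.6, "dy": 0.1, "dz": 2.6, "ax": 0.3, "ay": -7.5, "az": 1}, {"fingers": 0, "dx": 0, "dy": 0, "dz": 0, "ax": 0, "ay": 0, "az": 0}])

```text
time_s: 3.88
tool_pos: [482.5, -170.6, 242.0]
ee_rot: [[-0.904, 0.086, 0.42], [0.084, 0.996, -0.024], [-0.42, 0.014, -0.907]]
force: [1.0, 0.5, -0.0]
finger_gap: 92.9
```

Request:
servo_tool(moves=[{"fingers": 0, "dx": 0, "dy": 0, "dz": 3, "ax": 0, "ay": 0, "az": 0}, {"fingers": 0, "dx": 0, "dy": 0, "dz": 3, "ax": 0, "ay": 0, "az": 0}, {"fingers": 0, "dx": 0, "dy": 0, "dz": 3, "ax": 0, "ay": 0, "az": 0}, {"fingers": 0, "dx": 0, "dy": 0, "dz": 0, "ax": 0, "ay": 0, "az": 0}])

```text
time_s: 4.38
tool_pos: [527.4, -177.9, 179.9]
ee_rot: [[-0.916, 0.082, 0.394], [0.084, 0.996, -0.014], [-0.393, 0.02, -0.919]]
force: [-0.3, 0.7, -0.1]
finger_gap: 93.1
```

```bash
python3 - <<'E'
from h import *
s=observe(); M=np.array(s['ee_rot']); print(s['time_s'],s['tool_pos'].round(1),M.round(3).tolist())
p,d,c=grab('wrist'); cv2.imwrite('pics/w4.png',p)
seat=np.array([576.9,-209.2,30]); ax=np.array([-.499,.036,.866])
print('stick grip in tool',(M.T@(seat+145*ax-s['tool_pos'])).round(1))
uv=[(u,v) for v in range(200,400) for u in range(200,370) if 60<d[v,u]<300 and p[v,u].max()<60]
P=np.array([M.T@(pt(c,u,v,d[v,u])-s['tool_pos']) for u,v in uv]); k=(abs(P[:,1])<35)&(abs(P[:,0])<40); P=P[k]
print(len(P)); 
for z in range(-70,60,10):
    q=P[(P[:,2]>=z)&(P[:,2]<z+10)]
    if len(q)>5: print(z,len(q),'x',q[:,0].min().round(1),q[:,0].max().round(1),'y',q[:,1].min().round(1),q[:,1].max().round(1))
E
```

```text
4.375 [ 527.4 -177.9  179.9] [[-0.916, 0.082, 0.394], [0.084, 0.996, -0.014], [-0.393, 0.02, -0.919]]
stick grip in tool [ 28.3 -28.4  13.7]
2396
-30 1457 x 20.4 39.4 y -35.0 -19.8
-20 111 x 21.4 38.9 y -31.0 -19.8
-10 76 x 20.4 36.4 y -20.4 -19.9
0 60 x 19.4 33.7 y -20.6 -20.0
10 48 x 16.9 31.3 y -20.7 -20.2
20 39 x 15.6 29.2 y -20.8 -20.2
30 32 x 15.0 27.5 y -20.8 -20.4
40 25 x 12.9 24.8 y -20.9 -20.6
```

View pics/w4.png

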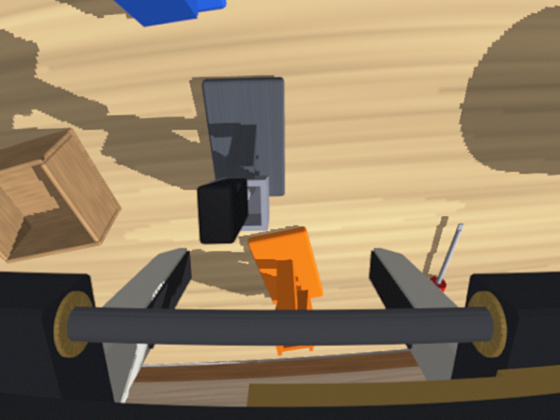

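The pose wasn't reached: the handle sits 28 mm to the left in tool y, and the tilt is only 23°. I'll check the joints.

```bash
python3 - <<'E'
from h import *
s=observe(); print(s['q'].round(3),s['joint_velocities'].round(3)); 
T=tool(-4.1,30); g=np.array([516,-204.5,139.3])
p,M=plan(g-90*T[:,2],T,4,dp=1)
E
```

```text
[ 0.31   0.362 -0.035  2.317 -0.882  0.107  2.625] [ 0.009 -0.027  0.009  0.024 -0.009 -0.001  0.007]
N 4 [{"fingers": 0, "dx": 0.9, "dy": -0.7, "dz": -1.4, "ax": 0.2, "ay": -1.7, "az": -0.3}, {"fingers": 0, "dx": 0.8, "dy": -0.7, "dz": -1.4, "ax": 0.2, "ay": -1.7, "az": -0.3}, {"fingers": 0, "dx": 0.8, "dy": -0.6, "dz": -1.4, "ax": 0.1, "ay": -1.7, "az": -0.2}, {"fingers": 0, "dx": 0.7, "dy": -0.7, "dz": -1.5, "ax": 0.2, "ay": -1.7, "az": -0.3}]
end [ 470.8 -201.2  217.6]
```

The forward tilt runs into the q6 and q7 limits here. Gripping with only a 10° tool tilt instead leaves the stick 20° off the tool axis, which stays reachable.

```bash
python3 - <<'E'
from h import *
T=tool(-4.1,10); g=np.array([511.3,-204.2,136.9])
p,M=plan(g-100*T[:,2]+[0,0,20],tool(-4.1,5),6,dp=1)
E
```

```text
N 6 [{"fingers": 0, "dx": -0.0, "dy": -0.4, "dz": -1.4, "ax": 0.2, "ay": 3.0, "az": -0.2}, {"fingers": 0, "dx": 0.0, "dy": -0.5, "dz": -1.3, "ax": 0.1, "ay": 3.1, "az": -0.1}, {"fingers": 0, "dx": 0.1, "dy": -0.4, "dz": -1.4, "ax": 0.2, "ay": 3.0, "az": -0.2}, {"fingers": 0, "dx": 0.2, "dy": -0.5, "dz": -1.3, "ax": 0.1, "ay": 3.0, "az": -0.1}, {"fingers": 0, "dx": 0.3, "dy": -0.4, "dz": -1.3, "ax": 0.2, "ay": 3.1, "az": -0.2}, {"fingers": 0, "dx": 0.3, "dy": -0.5, "dz": -1.3, "ax": 0.2, "ay": 3.0, "az": -0.1}]
end [ 494.  -203.4  255. ]
```

Request:
servo_tool(moves=[{"fingers": 0, "dx": 0, "dy": -0.4, "dz": -1.4, "ax": 0.2, "ay": 3, "az": -0.2}, {"fingers": 0, "dx": 0, "dy": -0.5, "dz": -1.3, "ax": 0.1, "ay": 3.1, "az": -0.1}, {"fingers": 0, "dx": 0.1, "dy": -0.4, "dz": -1.4, "ax": 0.2, "ay": 3, "az": -0.2}, {"fingers": 0, "dx": 0.2, "dy": -0.5, "dz": -1.3, "ax": 0.1, "ay": 3, "az": -0.1}, {"fingers": 0, "dx": 0.3, "dy": -0.4, "dz": -1.3, "ax": 0.2, "ay": 3.1, "az": -0.2}, {"fingers": 0, "dx": 0.3, "dy": -0.5, "dz": -1.3, "ax": 0.2, "ay": 3, "az": -0.1}, {"fingers": 0, "dx": 0, "dy": 0, "dz": 0, "ax": 0, "ay": 0, "az": 0}])

```text
time_s: 5.3
tool_pos: [494.1, -204.1, 255.1]
ee_rot: [[-0.993, 0.074, 0.093], [0.074, 0.997, -0.008], [-0.093, -0.001, -0.996]]
force: [-1.2, -0.5, -0.5]
finger_gap: 92.9
```

```bash
python3 - <<'E'
from h import *
s=observe(); print(s['q'].round(3),s['tool_pos'].round(1),np.array(s['ee_rot']).round(3).tolist())
T=tool(-4.1,10); g=np.array([511.3,-204.2,136.9])
p,M=plan(g-60*T[:,2],T,3,dp=1)
plan(g,T,3,p,M,dp=1)
E
```

```text
[-0.201  0.341  0.669  2.084 -0.366  0.73   2.194] [ 494.1 -204.1  255.1] [[-0.993, 0.074, 0.093], [0.074, 0.997, -0.008], [-0.093, -0.001, -0.996]]
N 3 [{"fingers": 0, "dx": -0.0, "dy": 0.0, "dz": 2.0, "ax": -0.0, "ay": -1.5, "az": -0.0}, {"fingers": 0, "dx": -0.0, "dy": 0.1, "dz": 2.0, "ax": -0.0, "ay": -1.6, "az": -0.1}, {"fingers": 0, "dx": 0.0, "dy": 0.0, "dz": 1.9, "ax": -0.1, "ay": -1.5, "az": -0.0}]
end [ 501.2 -203.7  196.5]
N 3 [{"fingers": 0, "dx": 0.0, "dy": 0.0, "dz": 2.0, "ax": 0.0, "ay": -0.0, "az": -0.0}, {"fingers": 0, "dx": 0.0, "dy": 0.0, "dz": 2.0, "ax": 0.0, "ay": -0.0, "az": -0.0}, {"fingers": 0, "dx": 0.0, "dy": 0.0, "dz": 2.0, "ax": 0.0, "ay": -0.0, "az": -0.0}]
end [ 511.5 -204.4  137.4]
```

Request:
servo_tool(moves=[{"fingers": 0, "dx": 0, "dy": 0, "dz": 2, "ax": 0, "ay": -1.5, "az": 0}, {"fingers": 0, "dx": 0, "dy": 0, "dz": 2, "ax": 0, "ay": -1.6, "az": 0}, {"fingers": 0, "dx": 0, "dy": 0, "dz": 1.9, "ax": 0, "ay": -1.5, "az": 0}, {"fingers": 0, "dx": 0, "dy": 0, "dz": 2, "ax": 0, "ay": 0, "az": 0}, {"fingers": 0, "dx": 0, "dy": 0, "dz": 2, "ax": 0, "ay": 0, "az": 0}, {"fingers": 0, "dx": 0, "dy": 0, "dz": 2, "ax": 0, "ay": 0, "az": 0}, {"fingers": 0, "dx": 0, "dy": 0, "dz": 0, "ax": 0, "ay": 0, "az": 0}])

```text
time_s: 6.18
tool_pos: [509.3, -205.4, 135.2]
ee_rot: [[-0.983, 0.076, 0.168], [0.075, 0.997, -0.013], [-0.169, 0.0, -0.986]]
force: [-0.1, -0.2, 0.9]
finger_gap: 93.0
```

Request:
servo_tool(moves=[{"fingers": 0.5, "dx": 0, "dy": 0, "dz": 0, "ax": 0, "ay": 0, "az": 0}, {"fingers": 1, "dx": 0, "dy": 0, "dz": 0, "ax": 0, "ay": 0, "az": 0}, {"fingers": 1, "dx": 0, "dy": 0, "dz": 0, "ax": 0, "ay": 0, "az": 0}, {"fingers": 1, "dx": 0, "dy": 0, "dz": 0, "ax": 0, "ay": 0, "az": 0}, {"fingers": 1, "dx": 0, "dy": 0, "dz": 0, "ax": 0, "ay": 0, "az": 0}, {"fingers": 1, "dx": 0, "dy": 0, "dz": 0, "ax": 0, "ay": 0, "az": 0}, {"fingers": 1, "dx": 0, "dy": 0, "dz": 0, "ax": 0, "ay": 0, "az": 0}, {"fingers": 1, "dx": 0, "dy": 0, "dz": 0, "ax": 0, "ay": 0, "az": 0}], squeeze=45)

```text
time_s: 7.18
tool_pos: [510.6, -206.0, 136.1]
ee_rot: [[-0.983, 0.076, 0.17], [0.075, 0.997, -0.014], [-0.17, -0.001, -0.985]]
force: [-0.1, 0.2, -0.4]
finger_gap: 17.8
```

```bash
python3 - <<'E'
from h import *
s=observe(); print(s['time_s'],s['q'].round(3),s['tool_pos'].round(1),np.array(s['ee_rot']).round(3).tolist(),s['finger_gap'],s['force'].round(1))
np.savez('grasp.npz',p=s['tool_pos'],M=s['ee_rot'])
M=np.array(s['ee_rot']); import json
up=M.T@np.array([-.499,.036,.866]); print('stick axis in tool',up.round(3),'dist',(M.T@(np.array([576.9,-209.2,30])+145*np.array([-.499,.036,.866])-s['tool_pos'])).round(1))
print('per 3cm up along stick', (up*3).round(2))
E
```

```text
7.175 [ 0.026  0.49   0.392  2.216 -0.668  0.374  2.47 ] [ 510.6 -206.   136.1] [[-0.983, 0.076, 0.17], [0.075, 0.997, -0.014], [-0.17, -0.001, -0.985]] 17.8182221056793 [-0.1  0.2 -0.4]
stick axis in tool [ 0.345 -0.002 -0.939] dist [  2.8   1.6 -20.2]
per 3cm up along stick [ 1.04 -0.01 -2.82]
```

Request:
servo_tool(moves=[{"fingers": 1, "dx": 0, "dy": 0, "dz": 0, "ax": 0, "ay": 0, "az": 0}, {"fingers": 1, "dx": 0.35, "dy": 0, "dz": -0.94, "ax": 0, "ay": 0, "az": 0}, {"fingers": 1, "dx": 0.69, "dy": 0, "dz": -1.88, "ax": 0, "ay": 0, "az": 0}, {"fingers": 1, "dx": 0.69, "dy": 0, "dz": -1.88, "ax": 0, "ay": 0, "az": 0}])

```text
time_s: 7.68
tool_pos: [484.9, -204.2, 180.3]
ee_rot: [[-0.983, 0.076, 0.17], [0.075, 0.997, -0.014], [-0.17, -0.001, -0.985]]
force: [0.7, 0.0, -1.0]
finger_gap: 15.9
```

Request:
servo_tool(moves=[{"fingers": 1, "dx": 0.69, "dy": 0, "dz": -1.88, "ax": 0, "ay": 0, "az": 0}, {"fingers": 1, "dx": 0.69, "dy": 0, "dz": -1.88, "ax": 0, "ay": 0, "az": 0}, {"fingers": 1, "dx": 0.69, "dy": 0, "dz": -1.88, "ax": 0, "ay": 0, "az": 0}, {"fingers": 1, "dx": 0.35, "dy": 0, "dz": -0.94, "ax": 0, "ay": 0, "az": 0}, {"fingers": 1, "dx": 0, "dy": 0, "dz": 0, "ax": 0, "ay": 0, "az": 0}])

```text
time_s: 8.3
tool_pos: [450.6, -201.2, 240.8]
ee_rot: [[-0.982, 0.076, 0.171], [0.074, 0.997, -0.013], [-0.172, -0.0, -0.985]]
force: [0.6, 0.2, -1.0]
finger_gap: 15.7
```

```bash
python3 - <<'E'
from h import *
s=observe(); print(s['time_s'],s['q'].round(3),s['tool_pos'].round(1),np.array(s['ee_rot']).round(3).tolist(),s['finger_gap'],s['force'].round(1))
A=[]
for n in('wrist','scene'):
    p,d,c=grab(n); np.savez(n+'5.npz',p=p,d=d,**c); A.append(p)
cv2.imwrite('pics/lift.png',cv2.resize(np.vstack(A),(448,672))[:600]); 
E
```

```text
8.3 [-0.171  0.27   0.644  2.233 -0.421  0.568  2.28 ] [ 450.6 -201.2  240.8] [[-0.982, 0.076, 0.171], [0.074, 0.997, -0.013], [-0.172, -0.0, -0.985]] 15.65230822831561 [ 0.6  0.2 -1. ]
```

View pics/lift.png

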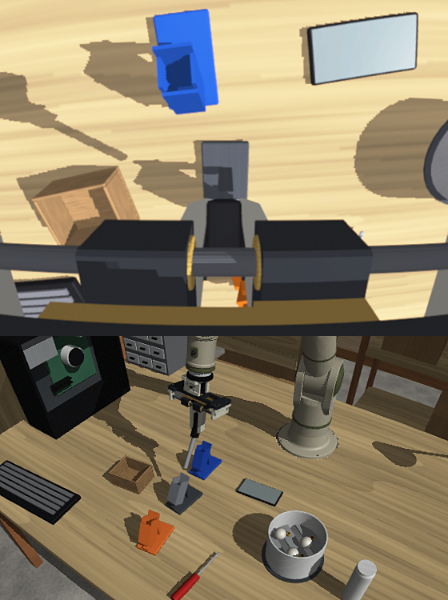

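The stick is held and raised along the channel, and the scene view shows it hanging above the grey holder. I'll measure where the shaft lies in the tool frame.

```bash
python3 - <<'E'
from h import *
s=observe(); M=np.array(s['ee_rot']); tp=s['tool_pos']
g=np.load('grasp.npz'); seat=np.array([576.9,-209.2,30]); ax=np.array([-.499,.036,.866])
tip0=g['M'].T@(seat-g['p']); a0=g['M'].T@ax; print('pred tip in tool',tip0.round(1),'axis',a0.round(3))
z=np.load('scene5.npz'); p,d=z['p'].astype(int),z['d']; c={k:(z[k] if k!='k1' else float(z[k])) for k in('mtx','k1','eye','rotation')}
P=[];C=[]
for v in range(80,280):
    for u in range(180,320):
        if d[v,u]>0:
            q=M.T@(pt(c,u,v,d[v,u])-tp); P.append(q);C.append(p[v,u])
P=np.array(P);C=np.array(C); t=(P-tip0)@a0; r=np.linalg.norm(P-tip0-np.outer(t,a0),axis=1)
k=(t>5)&(t<100)&(r<16); print(k.sum(), 't range of r<12',np.sort(t[(r<12)&(t>-30)&(t<110)])[:5])
Q=P[k]; tt=t[k]
view=M.T@(tp-c['eye']); view/=np.linalg.norm(view)
for lo in range(-10,110,15):
    q=Q[(tt>=lo)&(tt<lo+15)]
    if len(q)>3:
        print(lo+7,len(q),'mid x',((q[:,0].min()+q[:,0].max())/2).round(1),'y',((q[:,1].min()+q[:,1].max())/2).round(1),'mean',q.mean(0).round(1),'pred',(tip0+a0*(lo+7.5)).round(1),'front',(-7*.78*view).round(1))
# fit: mean front surface points minus offset
m=Q.mean(0);w=np.linalg.svd(Q-m)[2][0]; print('axis fit',(w*np.sign(w@a0)).round(3))
E
```

```text
pred tip in tool [-47.3   1.9 115.9] axis [ 0.345 -0.002 -0.939]
203 t range of r<12 [-29.41901713 -29.28991956 -29.16405194 -27.87542565 -27.65407338]
12 31 mid x -47.0 y 1.7 mean [-48.3   4.  102.4] pred [-42.9   1.9 104.1] front [-3.6  3.1 -2.7]
27 31 mid x -42.9 y 2.4 mean [-43.1   3.7  88.1] pred [-37.8   1.9  90.1] front [-3.6  3.1 -2.7]
42 33 mid x -35.4 y 0.2 mean [-37.1   3.   74.5] pred [-32.6   1.8  76. ] front [-3.6  3.1 -2.7]
57 31 mid x -30.2 y 1.7 mean [-31.6   2.7  60.6] pred [-27.4   1.8  61.9] front [-3.6  3.1 -2.7]
72 35 mid x -24.9 y 1.5 mean [-26.2   2.9  46. ] pred [-22.2   1.7  47.8] front [-3.6  3.1 -2.7]
87 30 mid x -20.7 y 1.7 mean [-20.9   2.4  32.1] pred [-17.    1.7  33.7] front [-3.6  3.1 -2.7]
102 12 mid x -17.3 y 0.8 mean [-17.7   2.5  23.3] pred [-11.9   1.7  19.7] front [-3.6  3.1 -2.7]
axis fit [ 0.363 -0.018 -0.932]
```

```bash
cat >> h.py <<'E'
TIP=np.array([-48.8,1.0,116.3]); AX=np.array([.358,-.01,-.934]); AX/=np.linalg.norm(AX)
def vert(yaw=0):
    M=tool(yaw,-20.98); w=M@AX; return R.align_vectors([[0,0,1]],[w])[0].as_matrix()@M
O=np.array([535.6,210.5]); EX=np.array([np.cos(np.radians(-33)),np.sin(np.radians(-33))]); EY=np.array([-EX[1],EX[0]])
def sv(x,y): return O+x*EX+y*EY          # sieve -> world xy
def tipnow():
    s=observe(); M=np.array(s['ee_rot']); t=s['tool_pos']+M@TIP; w=t[:2]-O
    return t,np.array([w@EX,w@EY]),M@AX,s
E
sed -i 's/^FG=0/FG=1/' h.py
python3 - <<'E'
from h import *
V=vert(0); print((V@AX).round(3),V.round(3).tolist())
p,M=plan(np.array([490,-100,200])-V@TIP,V,6,dp=1)
p,M=plan(np.array([535.6,210.5,170])-V@TIP,V,8,p,M,dp=1)
E
```

```text
[0. 0. 1.] [[-0.934, 0.0, -0.358], [0.004, 1.0, -0.009], [0.358, -0.01, -0.934]]
N 6 [{"fingers": 1, "dx": -0.7, "dy": 1.7, "dz": -1.3, "ax": 0.2, "ay": 5.1, "az": -0.7}, {"fingers": 1, "dx": -0.6, "dy": 1.7, "dz": -1.4, "ax": 0.1, "ay": 5.1, "az": -0.7}, {"fingers": 1, "dx": -0.5, "dy": 1.8, "dz": -1.5, "ax": 0.2, "ay": 5.2, "az": -0.8}, {"fingers": 1, "dx": -0.4, "dy": 1.6, "dz": -1.5, "ax": 0.1, "ay": 5.1, "az": -0.7}, {"fingers": 1, "dx": -0.2, "dy": 1.7, "dz": -1.5, "ax": 0.2, "ay": 5.1, "az": -0.7}, {"fingers": 1, "dx": -0.2, "dy": 1.7, "dz": -1.6, "ax": 0.2, "ay": 5.1, "az": -0.7}]
end [486.4 -99.9 326.4]
N 8 [{"fingers": 1, "dx": -0.6, "dy": 3.9, "dz": 0.1, "ax": -0.0, "ay": 0.0, "az": -0.0}, {"fingers": 1, "dx": -0.7, "dy": 3.9, "dz": 0.1, "ax": -0.0, "ay": 0.0, "az": -0.0}, {"fingers": 1, "dx": -0.6, "dy": 3.9, "dz": 0.1, "ax": -0.0, "ay": 0.0, "az": -0.0}, {"fingers": 1, "dx": -0.7, "dy": 3.8, "dz": 0.2, "ax": -0.0, "ay": 0.0, "az": -0.0}, {"fingers": 1, "dx": -0.6, "dy": 3.9, "dz": 0.1, "ax": -0.0, "ay": 0.0, "az": -0.0}, {"fingers": 1, "dx": -0.7, "dy": 3.9, "dz": 0.1, "ax": -0.0, "ay": 0.0, "az": -0.0}, {"fingers": 1, "dx": -0.6, "dy": 3.9, "dz": 0.1, "ax": -0.0, "ay": 0.0, "az": -0.0}, {"fingers": 1, "dx": -0.7, "dy": 3.9, "dz": 0.1, "ax": -0.0, "ay": 0.0, "az": -0.0}]
end [531.7 210.8 296.1]
```

Request:
servo_tool(moves=[{"fingers": 1, "dx": 0, "dy": 0, "dz": -2, "ax": 0, "ay": 0, "az": 0}, {"fingers": 1, "dx": -0.7, "dy": 1.7, "dz": -1.3, "ax": 0.2, "ay": 5.1, "az": -0.7}, {"fingers": 1, "dx": -0.6, "dy": 1.7, "dz": -1.4, "ax": 0.1, "ay": 5.1, "az": -0.7}, {"fingers": 1, "dx": -0.5, "dy": 1.8, "dz": -1.5, "ax": 0.2, "ay": 5.2, "az": -0.8}, {"fingers": 1, "dx": -0.4, "dy": 1.6, "dz": -1.5, "ax": 0.1, "ay": 5.1, "az": -0.7}, {"fingers": 1, "dx": -0.2, "dy": 1.7, "dz": -1.5, "ax": 0.2, "ay": 5.1, "az": -0.7}, {"fingers": 1, "dx": -0.2, "dy": 1.7, "dz": -1.6, "ax": 0.2, "ay": 5.1, "az": -0.7}, {"fingers": 1, "dx": 0, "dy": 0, "dz": 0, "ax": 0, "ay": 0, "az": 0}])

```text
time_s: 9.4
tool_pos: [485.1, -98.2, 344.9]
ee_rot: [[-0.934, -0.003, -0.358], [0.001, 1.0, -0.012], [0.358, -0.011, -0.933]]
force: [-0.1, -1.3, -2.5]
finger_gap: 16.0
```

Request:
servo_tool(moves=[{"fingers": 1, "dx": -0.6, "dy": 3.9, "dz": 0.1, "ax": 0, "ay": 0, "az": 0}, {"fingers": 1, "dx": -0.6, "dy": 3.9, "dz": 0.1, "ax": 0, "ay": 0, "az": 0}, {"fingers": 1, "dx": -0.6, "dy": 3.9, "dz": 0.1, "ax": 0, "ay": 0, "az": 0}, {"fingers": 1, "dx": -0.6, "dy": 3.9, "dz": 0.1, "ax": 0, "ay": 0, "az": 0}, {"fingers": 1, "dx": -0.6, "dy": 3.9, "dz": 0.1, "ax": 0, "ay": 0, "az": 0}, {"fingers": 1, "dx": -0.6, "dy": 3.9, "dz": 0.1, "ax": 0, "ay": 0, "az": 0}, {"fingers": 1, "dx": -0.6, "dy": 3.9, "dz": 0.1, "ax": 0, "ay": 0, "az": 0}, {"fingers": 1, "dx": 0, "dy": 0, "dz": 0, "ax": 0, "ay": 0, "az": 0}])

```text
time_s: 10.4
tool_pos: [519.5, 175.6, 320.2]
ee_rot: [[-0.934, -0.004, -0.358], [0.0, 1.0, -0.011], [0.358, -0.01, -0.934]]
force: [-0.9, -0.1, -2.2]
finger_gap: 15.8
```

```bash
python3 - <<'E'
from h import *
t,w,a,s=tipnow(); print(s['time_s'],s['q'].round(2),t.round(1),w.round(1),a.round(3),s['finger_gap'])
V=vert(0)
p,M=plan(np.r_[O,80]-V@TIP,V,4,dp=1)
p,M=plan(np.r_[O,60]-V@TIP,V,2,p,M,dp=2)
E
```

```text
10.4 [-0.76  0.51  0.63  1.68 -0.34  1.42  1.55] [523.4 175.4 194.1] [  8.9 -36.1] [ 0. -0.  1.] 15.759091934195556
N 4 [{"fingers": 1, "dx": -1.3, "dy": 0.9, "dz": 2.5, "ax": -0.0, "ay": 0.0, "az": 0.0}, {"fingers": 1, "dx": -1.3, "dy": 0.9, "dz": 2.6, "ax": -0.0, "ay": 0.0, "az": 0.1}, {"fingers": 1, "dx": -1.3, "dy": 0.9, "dz": 2.5, "ax": -0.1, "ay": 0.0, "az": 0.0}, {"fingers": 1, "dx": -1.3, "dy": 0.9, "dz": 2.6, "ax": 0.0, "ay": 0.0, "az": 0.1}]
end [531.5 210.5 206. ]
N 2 [{"fingers": 1, "dx": -0.37, "dy": 0.02, "dz": 0.92, "ax": 0.0, "ay": 0.0, "az": -0.0}, {"fingers": 1, "dx": -0.36, "dy": 0.02, "dz": 0.93, "ax": 0.0, "ay": 0.0, "az": -0.0}]
end [531.6 210.7 186.1]
```

Request:
servo_tool(moves=[{"fingers": 1, "dx": -1.2, "dy": 1.8, "dz": 0.6, "ax": 0, "ay": 0, "az": 0}, {"fingers": 1, "dx": -1.2, "dy": 1.8, "dz": 1.6, "ax": 0, "ay": 0, "az": 0}, {"fingers": 1, "dx": -1.4, "dy": 0, "dz": 3.9, "ax": 0, "ay": 0, "az": 0}, {"fingers": 1, "dx": -1.4, "dy": 0, "dz": 4, "ax": 0, "ay": 0, "az": 0}, {"fingers": 1, "dx": -0.3, "dy": 0, "dz": 1, "ax": 0, "ay": 0, "az": 0}, {"fingers": 1, "dx": 0, "dy": 0, "dz": 0, "ax": 0, "ay": 0, "az": 0}])

```text
time_s: 11.15
tool_pos: [531.6, 207.5, 197.7]
ee_rot: [[-0.934, 0.001, -0.358], [0.005, 1.0, -0.01], [0.358, -0.011, -0.934]]
force: [0.0, 0.7, -0.6]
finger_gap: 15.6
```

```bash
python3 - <<'E'
from h import *
t,w,a,s=tipnow(); print(s['time_s'],t.round(1),w.round(1),a.round(3),s['force'].round(1))
E
```

```text
11.15 [535.5 207.   71.6] [ 1.8 -3. ] [0.    0.001 1.   ] [ 0.   0.7 -0.6]
```

Request:
servo_tool(moves=[{"fingers": 1, "dx": -0.25, "dy": 0.3, "dz": 0.65, "ax": 0, "ay": 0, "az": 0}, {"fingers": 1, "dx": -0.25, "dy": 0, "dz": 0.65, "ax": 0, "ay": 0, "az": 0}, {"fingers": 1, "dx": -0.04, "dy": 0, "dz": 0.09, "ax": 0, "ay": 0, "az": 0}, {"fingers": 1, "dx": 0, "dy": 0, "dz": 0, "ax": 0, "ay": 0, "az": 0}])

```text
time_s: 11.65
tool_pos: [531.7, 210.3, 183.4]
ee_rot: [[-0.934, 0.0, -0.357], [0.004, 1.0, -0.01], [0.357, -0.011, -0.934]]
force: [-1.3, -0.7, -1.6]
finger_gap: 16.2
```

Request:
servo_tool(moves=[{"fingers": 1, "dx": -0.07, "dy": 0, "dz": 0.19, "ax": 0, "ay": 0, "az": 0}, {"fingers": 1, "dx": 0, "dy": 0, "dz": 0, "ax": 0, "ay": 0, "az": 0}])

```text
time_s: 11.9
tool_pos: [531.5, 210.3, 181.2]
ee_rot: [[-0.934, 0.0, -0.357], [0.004, 1.0, -0.01], [0.357, -0.011, -0.934]]
force: [0.2, -0.8, -2.5]
finger_gap: 16.1
```

Request:
servo_tool(moves=[{"fingers": 1, "dx": -0.07, "dy": 0, "dz": 0.19, "ax": 0, "ay": 0, "az": 0}, {"fingers": 1, "dx": 0, "dy": 0, "dz": 0, "ax": 0, "ay": 0, "az": 0}])

```text
time_s: 12.15
tool_pos: [531.8, 210.2, 180.1]
ee_rot: [[-0.934, 0.0, -0.357], [0.004, 1.0, -0.009], [0.357, -0.01, -0.934]]
force: [-0.4, -0.3, 6.8]
finger_gap: 15.7
```

```bash
python3 - <<'E'
from h import *
t,w,a,s=tipnow(); print(s['time_s'],t.round(1),w.round(1),a.round(3),s['force'].round(1))
E
```

```text
12.15 [535.9 209.9  54. ] [ 0.5 -0.3] [-0.001  0.     1.   ] [-0.4 -0.3  6.8]
```

Contact with the plate is at tip z = 54.0, matching the camera. I'll stir at about 56.5, starting with the two spacers by the wall.

```bash
cat >> h.py <<'E'
def wp(L,p0=None,yaw=0):
    """tip waypoints (sieve x,y,world z,rows) -> rows in calls of 8"""
    import json,io,contextlib
    V=vert(yaw); t,w,a,s=tipnow(); p,M=s['tool_pos'],np.array(s['ee_rot']); rows=[]
    for x,y,z,n in L:
        f=io.StringIO()
        with contextlib.redirect_stdout(f): p,M=plan(np.r_[sv(x,y),z]-V@TIP,V,n,p,M,dp=2,da=1)
        rows+=json.loads(f.getvalue().split('\n')[0].split(' ',2)[2])
    for i in range(0,len(rows),8): print('['+', '.join('{'+', '.join(f'"{k}": {v+0:g}' for k,v in r.items())+'}' for r in rows[i:i+8])+']')
E
python3 - <<'E'
from h import *
wp([(0,0,95,2),(-67.5,12.5,95,3),(-67.5,12.5,95,1),(-67.5,12.5,56.5,2),(-67.5,12.5,56.5,1),(-41,-22.8,56.5,6),(-41,-22.8,56.5,1)])
E
```

```text
[{"fingers": 1, "dx": 0.74, "dy": 0.01, "dz": -1.91, "ax": 0, "ay": 0, "az": 0}, {"fingers": 1, "dx": 0.73, "dy": 0, "dz": -1.91, "ax": 0, "ay": 0.1, "az": 0}, {"fingers": 1, "dx": 1.56, "dy": 1.57, "dz": 0.58, "ax": 0, "ay": 0, "az": 0}, {"fingers": 1, "dx": 1.55, "dy": 1.58, "dz": 0.58, "ax": 0, "ay": 0, "az": 0}, {"fingers": 1, "dx": 1.56, "dy": 1.57, "dz": 0.58, "ax": 0, "ay": 0, "az": 0}, {"fingers": 1, "dx": 0, "dy": 0, "dz": 0, "ax": 0, "ay": 0, "az": 0}, {"fingers": 1, "dx": -0.69, "dy": 0.02, "dz": 1.8, "ax": 0, "ay": 0, "az": 0}, {"fingers": 1, "dx": -0.69, "dy": 0.02, "dz": 1.79, "ax": 0, "ay": 0, "az": 0}]
[{"fingers": 1, "dx": 0, "dy": 0, "dz": 0, "ax": 0, "ay": 0, "az": 0}, {"fingers": 1, "dx": -0.05, "dy": -0.73, "dz": -0.01, "ax": 0, "ay": 0, "az": 0}, {"fingers": 1, "dx": -0.05, "dy": -0.74, "dz": -0.01, "ax": 0, "ay": 0, "az": 0}, {"fingers": 1, "dx": -0.05, "dy": -0.73, "dz": -0.01, "ax": 0, "ay": 0, "az": 0}, {"fingers": 1, "dx": -0.05, "dy": -0.73, "dz": -0.01, "ax": 0, "ay": 0, "az": 0}, {"fingers": 1, "dx": -0.05, "dy": -0.74, "dz": -0.01, "ax": 0, "ay": 0, "az": 0}, {"fingers": 1, "dx": -0.05, "dy": -0.73, "dz": -0.01, "ax": 0, "ay": 0, "az": 0}, {"fingers": 1, "dx": 0, "dy": 0, "dz": 0, "ax": 0, "ay": 0, "az": 0}]
```

Request:
servo_tool(moves=[{"fingers": 1, "dx": 0.74, "dy": 0, "dz": -1.91, "ax": 0, "ay": 0, "az": 0}, {"fingers": 1, "dx": 0.74, "dy": 0, "dz": -1.91, "ax": 0, "ay": 0, "az": 0}, {"fingers": 1, "dx": 1.56, "dy": 1.57, "dz": 0.58, "ax": 0, "ay": 0, "az": 0}, {"fingers": 1, "dx": 1.56, "dy": 1.57, "dz": 0.58, "ax": 0, "ay": 0, "az": 0}, {"fingers": 1, "dx": 1.56, "dy": 1.57, "dz": 0.58, "ax": 0, "ay": 0, "az": 0}, {"fingers": 1, "dx": 0, "dy": 0, "dz": 0, "ax": 0, "ay": 0, "az": 0}, {"fingers": 1, "dx": 0, "dy": 0, "dz": 0, "ax": 0, "ay": 0, "az": 0}])

```text
time_s: 13.02
tool_pos: [481.3, 258.0, 220.0]
ee_rot: [[-0.934, -0.0, -0.357], [0.004, 1.0, -0.01], [0.357, -0.011, -0.934]]
force: [-0.0, -0.0, -2.1]
finger_gap: 15.9
```

```bash
python3 - <<'E'
from h import *
t,w,a,s=tipnow(); print(s['time_s'],t.round(1),w.round(1),a.round(3),s['force'].round(1))
wp([(-67.5,12.5,56.5,3),(-67.5,12.5,56.5,1),(-41,-22.8,56.5,6),(-41,-22.8,56.5,1)])
E
```

```text
13.025 [485.3 257.6  93.9] [-67.8  12.1] [-0.001  0.001  1.   ] [-0.  -0.  -2.1]
[{"fingers": 1, "dx": -0.46, "dy": 0.01, "dz": 1.16, "ax": 0, "ay": 0, "az": 0}, {"fingers": 1, "dx": -0.47, "dy": 0.02, "dz": 1.16, "ax": 0, "ay": 0, "az": 0}, {"fingers": 1, "dx": -0.46, "dy": 0.01, "dz": 1.15, "ax": 0, "ay": 0, "az": 0}, {"fingers": 1, "dx": 0, "dy": 0, "dz": 0, "ax": 0, "ay": 0, "az": 0}, {"fingers": 1, "dx": -0.05, "dy": -0.73, "dz": -0.01, "ax": 0, "ay": 0, "az": 0}, {"fingers": 1, "dx": -0.05, "dy": -0.74, "dz": -0.01, "ax": 0, "ay": 0, "az": 0}, {"fingers": 1, "dx": -0.05, "dy": -0.73, "dz": -0.01, "ax": 0, "ay": 0, "az": 0}, {"fingers": 1, "dx": -0.05, "dy": -0.73, "dz": -0.01, "ax": 0, "ay": 0, "az": 0}]
[{"fingers": 1, "dx": -0.05, "dy": -0.74, "dz": -0.01, "ax": 0, "ay": 0, "az": 0}, {"fingers": 1, "dx": -0.05, "dy": -0.73, "dz": -0.01, "ax": 0, "ay": 0, "az": 0}, {"fingers": 1, "dx": 0, "dy": 0, "dz": 0, "ax": 0, "ay": 0, "az": 0}]
```

Position tracking is good, so I'll descend and push.

Request:
servo_tool(moves=[{"fingers": 1, "dx": -0.46, "dy": 0, "dz": 1.16, "ax": 0, "ay": 0, "az": 0}, {"fingers": 1, "dx": -0.47, "dy": 0, "dz": 1.16, "ax": 0, "ay": 0, "az": 0}, {"fingers": 1, "dx": -0.46, "dy": 0, "dz": 1.15, "ax": 0, "ay": 0, "az": 0}, {"fingers": 1, "dx": 0, "dy": 0, "dz": 0, "ax": 0, "ay": 0, "az": 0}])

```text
time_s: 13.52
tool_pos: [481.7, 257.1, 181.5]
ee_rot: [[-0.933, 0.001, -0.359], [0.005, 1.0, -0.011], [0.359, -0.012, -0.933]]
force: [-0.3, 0.1, -2.1]
finger_gap: 15.8
```

Request:
servo_tool(moves=[{"fingers": 1, "dx": -0.05, "dy": -0.73, "dz": -0.01, "ax": 0, "ay": 0, "az": 0}, {"fingers": 1, "dx": -0.05, "dy": -0.73, "dz": -0.01, "ax": 0, "ay": 0, "az": 0}, {"fingers": 1, "dx": -0.05, "dy": -0.73, "dz": -0.01, "ax": 0, "ay": 0, "az": 0}, {"fingers": 1, "dx": -0.05, "dy": -0.73, "dz": -0.01, "ax": 0, "ay": 0, "az": 0}, {"fingers": 1, "dx": -0.05, "dy": -0.73, "dz": -0.01, "ax": 0, "ay": 0, "az": 0}, {"fingers": 1, "dx": -0.05, "dy": -0.73, "dz": -0.01, "ax": 0, "ay": 0, "az": 0}, {"fingers": 1, "dx": 0, "dy": 0, "dz": 0, "ax": 0, "ay": 0, "az": 0}])

```text
time_s: 14.4
tool_pos: [485.2, 212.9, 182.7]
ee_rot: [[-0.934, 0.001, -0.357], [0.005, 1.0, -0.01], [0.357, -0.011, -0.934]]
force: [-0.6, 0.3, -2.0]
finger_gap: 15.7
```

```bash
cat >> h.py <<'E'
def look(tag,names=('top','scene')):
    """brass blobs & white balls in the pot, in the sieve frame"""
    for n in names:
        p,d,c=grab(n); hsv=cv2.cvtColor(p,cv2.COLOR_BGR2HSV); m=np.zeros(d.shape,np.uint8)
        poly=np.array([proj(c,[*(O+80*np.array([np.cos(q),np.sin(q)])),114]) for q in np.linspace(0,6.28,60)]+[proj(c,[*(O+78*np.array([np.cos(q),np.sin(q)])),54]) for q in np.linspace(0,6.28,60)])
        cv2.fillConvexPoly(m,cv2.convexHull(poly.astype(np.int32)),255)
        np.savez(f'{tag}_{n}.npz',p=p,d=d)
        br=cv2.inRange(hsv,(10,110,40),(32,255,255))&m
        k,lab,st,ce=cv2.connectedComponentsWithStats(br)
        for i in range(1,k):
            if st[i,4]<3: continue
            vv,uu=np.where((lab==i)&(d>0)); z=np.median([pt(c,u,v,d[v,u])[2] for u,v in zip(uu,vv)])
            q=onz(c,*ce[i],z)[:2]-O; print(n,'brass',ce[i].round(0),'area',st[i,4],'z',z.round(0),'sieve',(q@EX).round(0),(q@EY).round(0))
        vs,us=np.where((m>0)&(d>0)); P=np.array([pt(c,u,v,d[v,u]) for u,v in zip(us,vs)])
        k=(P[:,2]>76)&(P[:,2]<90)&(np.hypot(*(P[:,:2]-O).T)<72)&(hsv[vs,us,1]<40)&(hsv[vs,us,2]>110)
        b=np.zeros_like(m); b[vs[k],us[k]]=255; K,lab,st,ce=cv2.connectedComponentsWithStats(b)
        for i in range(1,K):
            if st[i,4]<6: continue
            q=P[k][lab[vs[k],us[k]]==i].mean(0); e=(c['eye']-q); q=q[:2]-e[:2]/np.linalg.norm(e)*14-O
            print(n,'ball?',ce[i].round(0),st[i,4],(q@EX).round(0),(q@EY).round(0))
E
python3 - <<'E'
from h import *
t,w,a,s=tipnow(); print(s['time_s'],t.round(1),w.round(1),a.round(3),s['force'].round(1))
look('a')
wp([(-41,-22.8,98,2),(63.3,28.6,98,5),(63.3,28.6,98,1)])
E
```

```text
14.4 [489.2 212.6  56.7] [-40.  -23.5] [-0.001  0.001  1.   ] [-0.6  0.3 -2. ]
top brass [205. 200.] area 10 z 61.0 sieve 55.0 14.0
top ball? [195. 204.] 25 32.0 29.0
scene brass [361. 247.] area 27 z 62.0 sieve 2.0 -40.0
scene brass [377. 274.] area 12 z 63.0 sieve 4.0 42.0
scene ball? [351. 245.] 108 25.0 -49.0
scene ball? [381. 243.] 9 -45.0 -25.0
scene ball? [383. 256.] 101 -30.0 9.0
scene ball? [366. 269.] 94 25.0 26.0
[{"fingers": 1, "dx": 0.75, "dy": -0.01, "dz": -1.93, "ax": 0, "ay": 0, "az": 0}, {"fingers": 1, "dx": 0.75, "dy": -0.02, "dz": -1.93, "ax": 0, "ay": 0, "az": 0}, {"fingers": 1, "dx": -2.16, "dy": -0.27, "dz": -0.82, "ax": 0, "ay": 0, "az": 0}, {"fingers": 1, "dx": -2.16, "dy": -0.27, "dz": -0.83, "ax": 0, "ay": 0, "az": 0}, {"fingers": 1, "dx": -2.16, "dy": -0.28, "dz": -0.82, "ax": 0, "ay": 0, "az": 0}, {"fingers": 1, "dx": -2.15, "dy": -0.27, "dz": -0.82, "ax": 0, "ay": 0, "az": 0}, {"fingers": 1, "dx": -2.16, "dy": -0.27, "dz": -0.82, "ax": 0, "ay": 0, "az": 0}, {"fingers": 1, "dx": 0, "dy": 0, "dz": 0, "ax": 0, "ay": 0, "az": 0}]
```

Request:
servo_tool(moves=[{"fingers": 1, "dx": 0.75, "dy": 0, "dz": -1.93, "ax": 0, "ay": 0, "az": 0}, {"fingers": 1, "dx": 0.75, "dy": 0, "dz": -1.93, "ax": 0, "ay": 0, "az": 0}, {"fingers": 1, "dx": -2.16, "dy": -0.27, "dz": -0.82, "ax": 0, "ay": 0, "az": 0}, {"fingers": 1, "dx": -2.16, "dy": -0.27, "dz": -0.82, "ax": 0, "ay": 0, "az": 0}, {"fingers": 1, "dx": -2.16, "dy": -0.27, "dz": -0.82, "ax": 0, "ay": 0, "az": 0}, {"fingers": 1, "dx": -2.16, "dy": -0.27, "dz": -0.82, "ax": 0, "ay": 0, "az": 0}, {"fingers": 1, "dx": -2.16, "dy": -0.27, "dz": -0.82, "ax": 0, "ay": 0, "az": 0}, {"fingers": 1, "dx": 0, "dy": 0, "dz": 0, "ax": 0, "ay": 0, "az": 0}])

```text
time_s: 15.5
tool_pos: [601.2, 200.3, 225.0]
ee_rot: [[-0.934, 0.001, -0.356], [0.005, 1.0, -0.01], [0.356, -0.011, -0.934]]
force: [-0.9, 0.1, -2.3]
finger_gap: 15.6
```

```bash
python3 - <<'E'
from h import *
t,w,a,s=tipnow(); print(s['time_s'],t.round(1),w.round(1),a.round(3),s['force'].round(1))
look('b',('top','scene','wrist'))
wp([(63.3,28.6,56.5,3),(63.3,28.6,56.5,1),(40.5,-12,56.5,6),(40.5,-12,56.5,1)])
E
```

```text
15.5 [605.4 199.9  98.9] [64.3 29.2] [-0.002  0.001  1.   ] [-0.9  0.1 -2.3]
top brass [205. 200.] area 9 z 63.0 sieve 56.0 14.0
top brass [212. 228.] area 4 z 65.0 sieve 0.0 -42.0
top ball? [192. 205.] 91 25.0 34.0
top ball? [217. 221.] 107 25.0 -43.0
top ball? [187. 227.] 98 -31.0 15.0
scene brass [369. 234.] area 13 z 310.0 sieve 92.0 92.0
scene brass [362. 248.] area 15 z 62.0 sieve 0.0 -37.0
scene brass [377. 274.] area 12 z 62.0 sieve 3.0 42.0
scene ball? [349. 245.] 80 28.0 -50.0
scene ball? [383. 256.] 104 -30.0 9.0
scene ball? [366. 269.] 94 25.0 26.0
wrist brass [282. 166.] area 34 z 13.0 sieve -28.0 -30.0
wrist brass [258. 171.] area 116 z 62.0 sieve 0.0 -40.0
wrist brass [326. 219.] area 101 z 62.0 sieve 4.0 43.0
wrist brass [273. 246.] area 68 z 62.0 sieve 54.0 13.0
wrist ball? [317. 173.] 861 -29.0 11.0
wrist ball? [235. 188.] 865 27.0 -48.0
wrist ball? [302. 232.] 890 28.0 30.0
[{"fingers": 1, "dx": -0.52, "dy": 0, "dz": 1.3, "ax": 0, "ay": 0, "az": 0}, {"fingers": 1, "dx": -0.51, "dy": 0, "dz": 1.31, "ax": 0, "ay": 0, "az": 0}, {"fingers": 1, "dx": -0.52, "dy": 0, "dz": 1.3, "ax": 0, "ay": 0.1, "az": 0}, {"fingers": 1, "dx": 0, "dy": 0, "dz": 0, "ax": 0, "ay": 0, "az": 0}, {"fingers": 1, "dx": 0.64, "dy": -0.36, "dz": 0.25, "ax": 0, "ay": 0, "az": 0}, {"fingers": 1, "dx": 0.64, "dy": -0.36, "dz": 0.25, "ax": 0, "ay": 0, "az": 0}, {"fingers": 1, "dx": 0.64, "dy": -0.36, "dz": 0.25, "ax": 0, "ay": 0, "az": 0}, {"fingers": 1, "dx": 0.64, "dy": -0.36, "dz": 0.25, "ax": 0, "ay": 0, "az": 0}]
[{"fingers": 1, "dx": 0.64, "dy": -0.36, "dz": 0.25, "ax": 0, "ay": 0, "az": 0}, {"fingers": 1, "dx": 0.64, "dy": -0.37, "dz": 0.25, "ax": 0, "ay": 0, "az": 0}, {"fingers": 1, "dx": 0, "dy": 0, "dz": 0, "ax": 0, "ay": 0, "az": 0}]
```

Spacer 1 is in the pan (z of about 13). Next is the one at (55,14).

Request:
servo_tool(moves=[{"fingers": 1, "dx": -0.5, "dy": 0, "dz": 1.31, "ax": 0, "ay": 0, "az": 0}, {"fingers": 1, "dx": -0.5, "dy": 0, "dz": 1.31, "ax": 0, "ay": 0, "az": 0}, {"fingers": 1, "dx": -0.51, "dy": 0, "dz": 1.31, "ax": 0, "ay": 0, "az": 0}, {"fingers": 1, "dx": 0, "dy": 0, "dz": 0, "ax": 0, "ay": 0, "az": 0}])

```text
time_s: 16.15
tool_pos: [600.0, 200.0, 180.5]
ee_rot: [[-0.934, 0.0, -0.358], [0.004, 1.0, -0.01], [0.358, -0.011, -0.933]]
force: [0.3, -1.0, -1.4]
finger_gap: 16.2
```

Request:
servo_tool(moves=[{"fingers": 1, "dx": 0.64, "dy": -0.36, "dz": 0.24, "ax": 0, "ay": 0, "az": 0}, {"fingers": 1, "dx": 0.64, "dy": -0.36, "dz": 0.24, "ax": 0, "ay": 0, "az": 0}, {"fingers": 1, "dx": 0.64, "dy": -0.36, "dz": 0.24, "ax": 0, "ay": 0, "az": 0}, {"fingers": 1, "dx": 0.64, "dy": -0.36, "dz": 0.24, "ax": 0, "ay": 0, "az": 0}, {"fingers": 1, "dx": 0.64, "dy": -0.36, "dz": 0.24, "ax": 0, "ay": 0, "az": 0}, {"fingers": 1, "dx": 0.64, "dy": -0.36, "dz": 0.24, "ax": 0, "ay": 0, "az": 0}, {"fingers": 1, "dx": 0, "dy": 0, "dz": 0, "ax": 0, "ay": 0, "az": 0}])

```text
time_s: 17.02
tool_pos: [559.0, 178.3, 182.5]
ee_rot: [[-0.934, 0.001, -0.357], [0.004, 1.0, -0.01], [0.357, -0.011, -0.934]]
force: [0.4, -0.4, -2.3]
finger_gap: 15.7
```

```bash
python3 - <<'E'
from h import *
t,w,a,s=tipnow(); print(s['time_s'],t.round(1),w.round(1),a.round(3),s['force'].round(1))
look('c',('wrist','scene'))
wp([(40.5,-12,98,2),(28,57.5,98,3),(28,57.5,98,1)])
E
```

```text
17.025 [563.  177.9  56.5] [ 40.7 -12.4] [-0.001  0.001  1.   ] [ 0.4 -0.4 -2.3]
wrist brass [303. 196.] area 67 z 13.0 sieve -27.0 -30.0
wrist brass [279. 206.] area 148 z 62.0 sieve 0.0 -41.0
wrist brass [282. 244.] area 118 z 13.0 sieve 26.0 -22.0
wrist brass [358. 261.] area 145 z 62.0 sieve 3.0 43.0
wrist brass [241. 298.] area 47 z 284.0 sieve 44.0 -19.0
wrist brass [322. 316.] area 311 z 289.0 sieve 37.0 -3.0
wrist ball? [349. 211.] 1178 -28.0 13.0
wrist ball? [255. 228.] 1178 28.0 -47.0
wrist ball? [339. 268.] 245 17.0 31.0
scene brass [366. 229.] area 13 z 267.0 sieve 69.0 50.0
scene brass [361. 247.] area 28 z 62.0 sieve 2.0 -40.0
scene brass [377. 274.] area 13 z 62.0 sieve 3.0 41.0
scene ball? [348. 245.] 53 30.0 -52.0
scene ball? [383. 256.] 102 -29.0 9.0
scene ball? [353. 258.] 6 37.0 -14.0
scene ball? [366. 269.] 92 25.0 26.0
[{"fingers": 1, "dx": 0.76, "dy": -0.02, "dz": -1.94, "ax": 0, "ay": 0, "az": 0}, {"fingers": 1, "dx": 0.77, "dy": -0.03, "dz": -1.93, "ax": 0, "ay": 0.1, "az": 0}, {"fingers": 1, "dx": -0.84, "dy": 2.17, "dz": -0.35, "ax": 0, "ay": 0, "az": 0}, {"fingers": 1, "dx": -0.85, "dy": 2.17, "dz": -0.35, "ax": 0, "ay": 0, "az": 0}, {"fingers": 1, "dx": -0.84, "dy": 2.17, "dz": -0.35, "ax": 0, "ay": 0, "az": 0}, {"fingers": 1, "dx": 0, "dy": 0, "dz": 0, "ax": 0, "ay": 0, "az": 0}]
```

Two are down. Next I'll push ball 2 along its slot to free spacer 2.

Request:
servo_tool(moves=[{"fingers": 1, "dx": 0.76, "dy": 0, "dz": -1.94, "ax": 0, "ay": 0, "az": 0}, {"fingers": 1, "dx": 0.76, "dy": 0, "dz": -1.94, "ax": 0, "ay": 0, "az": 0}, {"fingers": 1, "dx": -0.84, "dy": 2.17, "dz": -0.35, "ax": 0, "ay": 0, "az": 0}, {"fingers": 1, "dx": -0.84, "dy": 2.17, "dz": -0.35, "ax": 0, "ay": 0, "az": 0}, {"fingers": 1, "dx": -0.84, "dy": 2.17, "dz": -0.35, "ax": 0, "ay": 0, "az": 0}, {"fingers": 1, "dx": 0, "dy": 0, "dz": 0, "ax": 0, "ay": 0, "az": 0}])

```text
time_s: 17.88
tool_pos: [586.5, 247.4, 223.6]
ee_rot: [[-0.934, -0.004, -0.357], [-0.0, 1.0, -0.01], [0.357, -0.009, -0.934]]
force: [-0.0, -0.5, -2.2]
finger_gap: 15.9
```

```bash
python3 - <<'E'
from h import *
t,w,a,s=tipnow(); print(s['time_s'],t.round(1),w.round(1),a.round(3),s['force'].round(1))
wp([(28,57.5,58,3),(28,57.5,58,1),(28,24,58,4),(28,24,58,1),(28,32,58,1),(28,32,98,2)])
E
```

```text
17.875 [590.6 247.3  97.6] [26.1 60.8] [-0.001 -0.001  1.   ] [-0.  -0.5 -2.2]
[{"fingers": 1, "dx": -0.47, "dy": -0.11, "dz": 1.23, "ax": 0, "ay": 0, "az": 0.1}, {"fingers": 1, "dx": -0.47, "dy": -0.11, "dz": 1.24, "ax": 0, "ay": 0, "az": 0}, {"fingers": 1, "dx": -0.47, "dy": -0.11, "dz": 1.23, "ax": 0, "ay": 0, "az": 0.1}, {"fingers": 1, "dx": 0, "dy": 0, "dz": 0, "ax": 0, "ay": 0, "az": 0}, {"fingers": 1, "dx": 0.42, "dy": -0.7, "dz": 0.17, "ax": 0, "ay": 0, "az": 0}, {"fingers": 1, "dx": 0.43, "dy": -0.71, "dz": 0.17, "ax": 0, "ay": 0, "az": 0}, {"fingers": 1, "dx": 0.42, "dy": -0.7, "dz": 0.17, "ax": 0, "ay": 0, "az": 0}, {"fingers": 1, "dx": 0.43, "dy": -0.7, "dz": 0.17, "ax": 0, "ay": 0, "az": 0}]
[{"fingers": 1, "dx": 0, "dy": 0, "dz": 0, "ax": 0, "ay": 0, "az": 0}, {"fingers": 1, "dx": -0.41, "dy": 0.67, "dz": -0.16, "ax": 0, "ay": 0, "az": 0}, {"fingers": 1, "dx": 0.72, "dy": -0.02, "dz": -1.87, "ax": 0, "ay": 0, "az": 0}, {"fingers": 1, "dx": 0.71, "dy": -0.02, "dz": -1.87, "ax": 0, "ay": 0, "az": 0}]
```

Request:
servo_tool(moves=[{"fingers": 1, "dx": -0.47, "dy": -0.11, "dz": 1.23, "ax": 0, "ay": 0, "az": 0}, {"fingers": 1, "dx": -0.47, "dy": -0.11, "dz": 1.23, "ax": 0, "ay": 0, "az": 0}, {"fingers": 1, "dx": -0.47, "dy": -0.11, "dz": 1.23, "ax": 0, "ay": 0, "az": 0}, {"fingers": 1, "dx": 0, "dy": 0, "dz": 0, "ax": 0, "ay": 0, "az": 0}, {"fingers": 1, "dx": 0.42, "dy": -0.7, "dz": 0.17, "ax": 0, "ay": 0, "az": 0}, {"fingers": 1, "dx": 0.42, "dy": -0.7, "dz": 0.17, "ax": 0, "ay": 0, "az": 0}, {"fingers": 1, "dx": 0.42, "dy": -0.7, "dz": 0.17, "ax": 0, "ay": 0, "az": 0}, {"fingers": 1, "dx": 0.42, "dy": -0.7, "dz": 0.17, "ax": 0, "ay": 0, "az": 0}])

```text
time_s: 18.88
tool_pos: [567.9, 211.7, 184.9]
ee_rot: [[-0.934, 0.001, -0.357], [0.004, 1.0, -0.01], [0.357, -0.01, -0.934]]
force: [0.1, 1.0, -2.3]
finger_gap: 15.6
```

Request:
servo_tool(moves=[{"fingers": 1, "dx": 0, "dy": 0, "dz": 0, "ax": 0, "ay": 0, "az": 0}, {"fingers": 1, "dx": -0.41, "dy": 0.67, "dz": -0.16, "ax": 0, "ay": 0, "az": 0}, {"fingers": 1, "dx": 0.72, "dy": 0, "dz": -1.87, "ax": 0, "ay": 0, "az": 0}, {"fingers": 1, "dx": 0.72, "dy": 0, "dz": -1.87, "ax": 0, "ay": 0, "az": 0}, {"fingers": 1, "dx": 0, "dy": 0, "dz": 0, "ax": 0, "ay": 0, "az": 0}])

```text
time_s: 19.5
tool_pos: [573.6, 219.5, 227.1]
ee_rot: [[-0.935, 0.0, -0.354], [0.004, 1.0, -0.009], [0.354, -0.009, -0.935]]
force: [0.1, -0.7, -2.6]
finger_gap: 15.8
```

```bash
python3 - <<'E'
from h import *
t,w,a,s=tipnow(); print(s['time_s'],t.round(1),w.round(1),a.round(3),s['force'].round(1))
look('d',('wrist','scene'))
wp([(18.5,43.5,98,1),(18.5,43.5,98,1),(18.5,43.5,56.5,3),(18.5,43.5,56.5,1),(-14,43.5,56.5,4),(-14,43.5,56.5,1)])
E
```

```text
19.5 [578.1 219.3 101. ] [30.9 30.5] [-0.004 -0.001  1.   ] [ 0.1 -0.7 -2.6]
wrist brass [264. 189.] area 68 z 13.0 sieve -26.0 -30.0
wrist brass [239. 196.] area 114 z 62.0 sieve -0.0 -40.0
wrist brass [307. 243.] area 76 z 62.0 sieve 2.0 43.0
wrist brass [240. 299.] area 73 z 330.0 sieve 34.0 23.0
wrist brass [318. 295.] area 4 z 327.0 sieve 24.0 38.0
wrist ball? [297. 200.] 861 -28.0 11.0
wrist ball? [216. 215.] 837 28.0 -48.0
wrist ball? [246. 235.] 858 28.0 -12.0
scene brass [362. 220.] area 3 z 307.0 sieve 87.0 56.0
scene brass [386. 222.] area 6 z 324.0 sieve 59.0 88.0
scene brass [386. 228.] area 10 z 313.0 sieve 59.0 94.0
scene brass [361. 247.] area 28 z 63.0 sieve 2.0 -39.0
scene brass [377. 274.] area 13 z 62.0 sieve 3.0 41.0
scene ball? [351. 245.] 103 25.0 -50.0
scene ball? [358. 256.] 103 24.0 -13.0
scene ball? [383. 256.] 103 -30.0 9.0
[{"fingers": 1, "dx": 0.13, "dy": 1.77, "dz": 0.14, "ax": 0, "ay": 0.1, "az": 0}, {"fingers": 1, "dx": 0, "dy": 0, "dz": 0, "ax": 0, "ay": 0, "az": 0}, {"fingers": 1, "dx": -0.5, "dy": 0.01, "dz": 1.29, "ax": 0, "ay": 0, "az": 0}, {"fingers": 1, "dx": -0.49, "dy": 0.02, "dz": 1.3, "ax": 0, "ay": 0, "az": 0}, {"fingers": 1, "dx": -0.5, "dy": 0.01, "dz": 1.29, "ax": 0, "ay": 0, "az": 0}, {"fingers": 1, "dx": 0, "dy": 0, "dz": 0, "ax": 0, "ay": 0, "az": 0}, {"fingers": 1, "dx": 0.64, "dy": 0.44, "dz": 0.24, "ax": 0, "ay": 0, "az": 0}, {"fingers": 1, "dx": 0.64, "dy": 0.44, "dz": 0.24, "ax": 0, "ay": 0, "az": 0}]
[{"fingers": 1, "dx": 0.64, "dy": 0.45, "dz": 0.24, "ax": 0, "ay": 0, "az": 0}, {"fingers": 1, "dx": 0.64, "dy": 0.44, "dz": 0.24, "ax": 0, "ay": 0, "az": 0}, {"fingers": 1, "dx": 0, "dy": 0, "dz": 0, "ax": 0, "ay": 0, "az": 0}]
```

Request:
servo_tool(moves=[{"fingers": 1, "dx": 0.13, "dy": 1.77, "dz": 0.14, "ax": 0, "ay": 0, "az": 0}, {"fingers": 1, "dx": 0, "dy": 0, "dz": 0, "ax": 0, "ay": 0, "az": 0}, {"fingers": 1, "dx": -0.5, "dy": 0, "dz": 1.3, "ax": 0, "ay": 0, "az": 0}, {"fingers": 1, "dx": -0.5, "dy": 0, "dz": 1.3, "ax": 0, "ay": 0, "az": 0}, {"fingers": 1, "dx": -0.5, "dy": 0, "dz": 1.3, "ax": 0, "ay": 0, "az": 0}, {"fingers": 1, "dx": 0, "dy": 0, "dz": 0, "ax": 0, "ay": 0, "az": 0}])

```text
time_s: 20.35
tool_pos: [570.6, 236.4, 180.5]
ee_rot: [[-0.934, 0.001, -0.359], [0.005, 1.0, -0.011], [0.359, -0.012, -0.933]]
force: [0.4, 0.5, -1.6]
finger_gap: 15.5
```

Request:
servo_tool(moves=[{"fingers": 1, "dx": 0.64, "dy": 0.44, "dz": 0.24, "ax": 0, "ay": 0, "az": 0}, {"fingers": 1, "dx": 0.64, "dy": 0.44, "dz": 0.24, "ax": 0, "ay": 0, "az": 0}, {"fingers": 1, "dx": 0.64, "dy": 0.44, "dz": 0.24, "ax": 0, "ay": 0, "az": 0}, {"fingers": 1, "dx": 0.64, "dy": 0.44, "dz": 0.24, "ax": 0, "ay": 0, "az": 0}, {"fingers": 1, "dx": 0, "dy": 0, "dz": 0, "ax": 0, "ay": 0, "az": 0}])

```text
time_s: 20.98
tool_pos: [542.9, 255.1, 182.0]
ee_rot: [[-0.934, -0.001, -0.357], [0.003, 1.0, -0.01], [0.357, -0.01, -0.934]]
force: [0.8, 0.3, -1.9]
finger_gap: 15.8
```

```bash
python3 - <<'E'
from h import *
t,w,a,s=tipnow(); print(s['time_s'],t.round(1),w.round(1),a.round(3),s['force'].round(1))
look('e',('wrist',))
wp([(-14,43.5,98,2),(0,-57,98,4),(0,-57,98,1)])
E
```

```text
20.975 [546.9 254.8  55.9] [-14.7  43.3] [-0.001  0.     1.   ] [ 0.8  0.3 -1.9]
wrist brass [227. 213.] area 118 z 12.0 sieve -25.0 -30.0
wrist brass [193. 224.] area 160 z 62.0 sieve -1.0 -40.0
wrist brass [294. 246.] area 60 z 13.0 sieve -34.0 46.0
wrist brass [238. 329.] area 510 z 288.0 sieve -6.0 40.0
wrist brass [318. 298.] area 33 z 282.0 sieve -21.0 52.0
wrist ball? [256. 230.] 1166 -27.0 11.0
wrist ball? [163. 247.] 1129 29.0 -49.0
wrist ball? [198. 265.] 732 25.0 -14.0
[{"fingers": 1, "dx": 0.74, "dy": -0.01, "dz": -1.97, "ax": 0, "ay": 0, "az": 0}, {"fingers": 1, "dx": 0.74, "dy": -0.01, "dz": -1.97, "ax": 0, "ay": 0.1, "az": 0}, {"fingers": 1, "dx": 0.99, "dy": -2.3, "dz": 0.41, "ax": 0, "ay": 0, "az": 0}, {"fingers": 1, "dx": 1, "dy": -2.3, "dz": 0.41, "ax": 0, "ay": 0, "az": 0}, {"fingers": 1, "dx": 0.99, "dy": -2.29, "dz": 0.4, "ax": 0, "ay": 0, "az": 0}, {"fingers": 1, "dx": 1, "dy": -2.3, "dz": 0.41, "ax": 0, "ay": 0, "az": 0}, {"fingers": 1, "dx": 0, "dy": 0, "dz": 0, "ax": 0, "ay": 0, "az": 0}]
```

Three are down. For the last spacer I'll go in at (3.5,-57), push it +y, then sideways.

Request:
servo_tool(moves=[{"fingers": 1, "dx": 0.74, "dy": 0, "dz": -1.97, "ax": 0, "ay": 0, "az": 0}, {"fingers": 1, "dx": 0.74, "dy": 0, "dz": -1.97, "ax": 0, "ay": 0, "az": 0}, {"fingers": 1, "dx": 0.92, "dy": -2.34, "dz": 0.38, "ax": 0, "ay": 0, "az": 0}, {"fingers": 1, "dx": 0.92, "dy": -2.34, "dz": 0.38, "ax": 0, "ay": 0, "az": 0}, {"fingers": 1, "dx": 0.92, "dy": -2.34, "dz": 0.38, "ax": 0, "ay": 0, "az": 0}, {"fingers": 1, "dx": 0.92, "dy": -2.34, "dz": 0.38, "ax": 0, "ay": 0, "az": 0}, {"fingers": 1, "dx": 0, "dy": 0, "dz": 0, "ax": 0, "ay": 0, "az": 0}, {"fingers": 1, "dx": 0, "dy": 0, "dz": 0, "ax": 0, "ay": 0, "az": 0}])

```text
time_s: 22.02
tool_pos: [504.4, 161.6, 224.3]
ee_rot: [[-0.934, 0.0, -0.356], [0.004, 1.0, -0.009], [0.356, -0.01, -0.934]]
force: [-0.4, 1.2, -1.8]
finger_gap: 15.8
```

```bash
python3 - <<'E'
from h import *
t,w,a,s=tipnow(); print(s['time_s'],t.round(1),w.round(1),a.round(3),s['force'].round(1))
look('f',('wrist',))
wp([(3,-57,56.5,3),(3,-57,56.5,1),(4,-39,56.5,3),(4,-39,56.5,1)])
E
```

```text
22.025 [508.5 161.3  98.3] [  4.1 -56. ] [-0.002 -0.     1.   ] [-0.4  1.2 -1.8]
wrist brass [315. 248.] area 38 z 13.0 sieve -28.0 -31.0
wrist brass [322. 329.] area 495 z 331.0 sieve 3.0 -45.0
wrist brass [244. 302.] area 22 z 323.0 sieve 8.0 -62.0
wrist brass [346. 384.] area 1227 z 335.0 sieve 9.0 -36.0
wrist ball? [359. 267.] 498 -32.0 10.0
[{"fingers": 1, "dx": -0.46, "dy": 0, "dz": 1.31, "ax": 0, "ay": 0, "az": 0}, {"fingers": 1, "dx": -0.45, "dy": -0.01, "dz": 1.31, "ax": 0, "ay": 0.1, "az": 0}, {"fingers": 1, "dx": -0.46, "dy": 0, "dz": 1.3, "ax": 0, "ay": 0, "az": 0}, {"fingers": 1, "dx": 0, "dy": 0, "dz": 0, "ax": 0, "ay": 0, "az": 0}, {"fingers": 1, "dx": -0.33, "dy": 0.48, "dz": -0.13, "ax": 0, "ay": 0, "az": 0}, {"fingers": 1, "dx": -0.33, "dy": 0.49, "dz": -0.13, "ax": 0, "ay": 0, "az": 0}, {"fingers": 1, "dx": -0.33, "dy": 0.48, "dz": -0.13, "ax": 0, "ay": 0, "az": 0}, {"fingers": 1, "dx": 0, "dy": 0, "dz": 0, "ax": 0, "ay": 0, "az": 0}]
```

Request:
servo_tool(moves=[{"fingers": 1, "dx": -0.46, "dy": 0, "dz": 1.31, "ax": 0, "ay": 0, "az": 0}, {"fingers": 1, "dx": -0.46, "dy": 0, "dz": 1.31, "ax": 0, "ay": 0, "az": 0}, {"fingers": 1, "dx": -0.46, "dy": 0, "dz": 1.3, "ax": 0, "ay": 0, "az": 0}, {"fingers": 1, "dx": 0, "dy": 0, "dz": 0, "ax": 0, "ay": 0, "az": 0}, {"fingers": 1, "dx": -0.33, "dy": 0.48, "dz": -0.13, "ax": 0, "ay": 0, "az": 0}, {"fingers": 1, "dx": -0.33, "dy": 0.48, "dz": -0.13, "ax": 0, "ay": 0, "az": 0}, {"fingers": 1, "dx": -0.33, "dy": 0.48, "dz": -0.13, "ax": 0, "ay": 0, "az": 0}, {"fingers": 1, "dx": 0, "dy": 0, "dz": 0, "ax": 0, "ay": 0, "az": 0}])

```text
time_s: 23.08
tool_pos: [513.9, 175.8, 182.3]
ee_rot: [[-0.934, -0.001, -0.357], [0.003, 1.0, -0.01], [0.357, -0.01, -0.934]]
force: [-0.6, -0.8, -1.9]
finger_gap: 15.9
```

```bash
python3 - <<'E'
from h import *
t,w,a,s=tipnow(); print(s['time_s'],t.round(1),w.round(1),a.round(3),s['force'].round(1))
look('g',('scene','top'))
E
```

```text
23.075 [518.  175.5  56.2] [  4.3 -39. ] [-0.001  0.     1.   ] [-0.6 -0.8 -1.9]
scene brass [364. 251.] area 27 z 62.0 sieve -1.0 -27.0
scene ball? [352. 249.] 113 28.0 -39.0
scene ball? [361. 244.] 8 1.0 -41.0
scene ball? [383. 256.] 101 -30.0 9.0
scene ball? [360. 260.] 111 25.0 -3.0
top ball? [216. 220.] 7 25.0 -41.0
top ball? [186. 230.] 26 -39.0 11.0
```

The spacer is now at about (-3,-26). I'll slide the stick around its +x side, which may nudge a ball, then push -x.

```bash
python3 - <<'E'
from h import *
wp([(9,-35,56.5,1),(12.5,-28,56.5,2),(-15,-25,56.5,4),(-15,-25,56.5,1)])
E
```

```text
[{"fingers": 1, "dx": -0.6, "dy": 0.14, "dz": -0.26, "ax": 0, "ay": 0.1, "az": 0}, {"fingers": 1, "dx": -0.32, "dy": 0.2, "dz": -0.12, "ax": 0, "ay": 0, "az": 0}, {"fingers": 1, "dx": -0.31, "dy": 0.2, "dz": -0.13, "ax": 0, "ay": 0, "az": 0}, {"fingers": 1, "dx": 0.5, "dy": 0.44, "dz": 0.19, "ax": 0, "ay": 0, "az": 0}, {"fingers": 1, "dx": 0.5, "dy": 0.43, "dz": 0.19, "ax": 0, "ay": 0, "az": 0}, {"fingers": 1, "dx": 0.51, "dy": 0.44, "dz": 0.19, "ax": 0, "ay": 0, "az": 0}, {"fingers": 1, "dx": 0.5, "dy": 0.44, "dz": 0.18, "ax": 0, "ay": 0, "az": 0}, {"fingers": 1, "dx": 0, "dy": 0, "dz": 0, "ax": 0, "ay": 0, "az": 0}]
```

Request:
servo_tool(moves=[{"fingers": 1, "dx": -0.6, "dy": 0.14, "dz": -0.26, "ax": 0, "ay": 0, "az": 0}, {"fingers": 1, "dx": -0.32, "dy": 0.2, "dz": -0.12, "ax": 0, "ay": 0, "az": 0}, {"fingers": 1, "dx": -0.32, "dy": 0.2, "dz": -0.12, "ax": 0, "ay": 0, "az": 0}, {"fingers": 1, "dx": 0.5, "dy": 0.44, "dz": 0.19, "ax": 0, "ay": 0, "az": 0}, {"fingers": 1, "dx": 0.5, "dy": 0.44, "dz": 0.19, "ax": 0, "ay": 0, "az": 0}, {"fingers": 1, "dx": 0.5, "dy": 0.44, "dz": 0.19, "ax": 0, "ay": 0, "az": 0}, {"fingers": 1, "dx": 0.5, "dy": 0.44, "dz": 0.19, "ax": 0, "ay": 0, "az": 0}, {"fingers": 1, "dx": 0, "dy": 0, "dz": 0, "ax": 0, "ay": 0, "az": 0}])

```text
time_s: 24.18
tool_pos: [504.9, 198.7, 182.3]
ee_rot: [[-0.934, -0.001, -0.357], [0.003, 1.0, -0.01], [0.357, -0.01, -0.934]]
force: [0.6, 0.3, -1.0]
finger_gap: 15.5
```

```bash
python3 - <<'E'
from h import *
t,w,a,s=tipnow(); print(s['time_s'],t.round(1),w.round(1),a.round(3),s['force'].round(1))
look('k',('scene','wrist'))
E
```

```text
24.175 [508.9 198.4  56.3] [-15.8 -24.7] [-0.  0.  1.] [ 0.6  0.3 -1. ]
scene ball? [349. 251.] 111 37.0 -33.0
scene ball? [372. 246.] 10 -20.0 -27.0
scene ball? [383. 256.] 100 -30.0 9.0
scene ball? [360. 261.] 110 25.0 -1.0
wrist brass [282. 247.] area 46 z 13.0 sieve -27.0 -32.0
wrist brass [238. 329.] area 519 z 289.0 sieve -7.0 -28.0
wrist brass [322. 329.] area 495 z 288.0 sieve -17.0 -13.0
wrist brass [304. 392.] area 3605 z 295.0 sieve -6.0 -11.0
wrist ball? [336. 267.] 199 -38.0 16.0
```

```bash
python3 - <<'E'
from h import *
wp([(-15,-25,180,4),(-15,-25,180,1)])
E
```

```text
[{"fingers": 1, "dx": 1.11, "dy": -0.04, "dz": -2.89, "ax": 0, "ay": 0, "az": 0}, {"fingers": 1, "dx": 1.1, "dy": -0.04, "dz": -2.88, "ax": 0, "ay": 0, "az": 0}, {"fingers": 1, "dx": 1.11, "dy": -0.03, "dz": -2.89, "ax": 0, "ay": 0, "az": 0}, {"fingers": 1, "dx": 1.1, "dy": -0.04, "dz": -2.89, "ax": 0, "ay": 0.1, "az": 0}, {"fingers": 1, "dx": 0, "dy": 0, "dz": 0, "ax": 0, "ay": 0, "az": 0}]
```

Request:
servo_tool(moves=[{"fingers": 1, "dx": 1.1, "dy": 0, "dz": -2.89, "ax": 0, "ay": 0, "az": 0}, {"fingers": 1, "dx": 1.1, "dy": 0, "dz": -2.89, "ax": 0, "ay": 0, "az": 0}, {"fingers": 1, "dx": 1.1, "dy": 0, "dz": -2.89, "ax": 0, "ay": 0, "az": 0}, {"fingers": 1, "dx": 1.1, "dy": 0, "dz": -2.89, "ax": 0, "ay": 0, "az": 0}, {"fingers": 1, "dx": 0, "dy": 0, "dz": 0, "ax": 0, "ay": 0, "az": 0}])

```text
time_s: 24.9
tool_pos: [506.8, 199.1, 307.6]
ee_rot: [[-0.935, 0.001, -0.354], [0.004, 1.0, -0.008], [0.354, -0.009, -0.935]]
force: [0.1, -0.8, -1.8]
finger_gap: 15.9
```

```bash
python3 - <<'E'
from h import *
t,w,a,s=tipnow(); print(s['time_s'],t.round(1),w.round(1),a.round(3),s['force'].round(1))
look('m',('scene','top','wrist'))
cv2.imwrite('pics/m.png',np.load('m_wrist.npz')['p'])
# waypoint plan home
g=np.load('grasp.npz'); M=g['M']; G=g['p']; ax=M@AX
V=vert(0); p,m=plan(np.array([490,-100,200])-V@TIP,V,8,dp=1)
E=np.array([450.6,-201.2,240.8])
plan(E+[-5,0,35],M,6,p,m,dp=1)
E
```

```text
24.9 [511.3 198.9 181.6] [-14.1 -22.9] [-0.004 -0.001  1.   ] [ 0.1 -0.8 -1.8]
scene ball? [350. 251.] 103 37.0 -33.0
scene ball? [383. 256.] 102 -30.0 9.0
scene ball? [360. 261.] 113 25.0 -1.0
top ball? [200. 210.] 58 25.0 11.0
wrist brass [282. 248.] area 26 z 13.0 sieve -27.0 -32.0
wrist brass [238. 314.] area 310 z 412.0 sieve -10.0 -29.0
wrist brass [322. 326.] area 450 z 412.0 sieve -17.0 -13.0
N 8 [{"fingers": 1, "dx": 0.3, "dy": -3.7, "dz": -0.1, "ax": -0.0, "ay": -0.0, "az": -0.0}, {"fingers": 1, "dx": 0.3, "dy": -3.8, "dz": -0.1, "ax": -0.0, "ay": -0.0, "az": -0.0}, {"fingers": 1, "dx": 0.3, "dy": -3.7, "dz": -0.2, "ax": -0.0, "ay": -0.0, "az": -0.0}, {"fingers": 1, "dx": 0.3, "dy": -3.8, "dz": -0.1, "ax": -0.0, "ay": -0.0, "az": -0.0}, {"fingers": 1, "dx": 0.3, "dy": -3.7, "dz": -0.1, "ax": -0.0, "ay": -0.0, "az": -0.0}, {"fingers": 1, "dx": 0.3, "dy": -3.8, "dz": -0.1, "ax": -0.0, "ay": -0.0, "az": -0.0}, {"fingers": 1, "dx": 0.3, "dy": -3.7, "dz": -0.2, "ax": -0.0, "ay": -0.0, "az": -0.0}, {"fingers": 1, "dx": 0.3, "dy": -3.7, "dz": -0.1, "ax": -0.1, "ay": -0.0, "az": -0.0}]
end [486.3 -99.4 326.2]
N 6 [{"fingers": 1, "dx": 0.3, "dy": -1.7, "dz": 1.0, "ax": -0.2, "ay": -5.1, "az": 0.7}, {"fingers": 1, "dx": 0.4, "dy": -1.7, "dz": 1.0, "ax": -0.1, "ay": -5.2, "az": 0.7}, {"fingers": 1, "dx": 0.5, "dy": -1.7, "dz": 1.0, "ax": -0.2, "ay": -5.1, "az": 0.7}, {"fingers": 1, "dx": 0.5, "dy": -1.7, "dz": 0.9, "ax": -0.1, "ay": -5.1, "az": 0.7}, {"fingers": 1, "dx": 0.6, "dy": -1.7, "dz": 0.9, "ax": -0.2, "ay": -5.1, "az": 0.8}, {"fingers": 1, "dx": 0.6, "dy": -1.8, "dz": 0.8, "ax": -0.1, "ay": -5.2, "az": 0.7}]
end [ 446.  -201.6  275.6]
```

View pics/m.png

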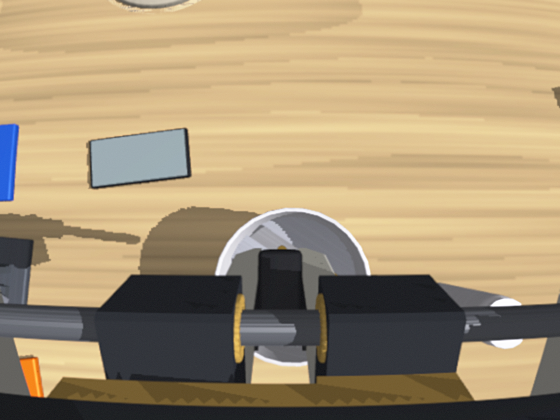

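The gripper hides most of the pot here. I'll start homeward and check from the top camera once it's clear.

Request:
servo_tool(moves=[{"fingers": 1, "dx": 0.3, "dy": -3.7, "dz": -0.1, "ax": 0, "ay": 0, "az": 0}, {"fingers": 1, "dx": 0.3, "dy": -3.7, "dz": -0.1, "ax": 0, "ay": 0, "az": 0}, {"fingers": 1, "dx": 0.3, "dy": -3.7, "dz": -0.1, "ax": 0, "ay": 0, "az": 0}, {"fingers": 1, "dx": 0.3, "dy": -3.7, "dz": -0.1, "ax": 0, "ay": 0, "az": 0}, {"fingers": 1, "dx": 0.3, "dy": -3.7, "dz": -0.1, "ax": 0, "ay": 0, "az": 0}, {"fingers": 1, "dx": 0, "dy": 0, "dz": 0, "ax": 0, "ay": 0, "az": 0}])

```text
time_s: 25.8
tool_pos: [492.6, 11.6, 317.4]
ee_rot: [[-0.934, 0.005, -0.358], [0.009, 1.0, -0.01], [0.358, -0.012, -0.934]]
force: [0.9, 0.9, -1.3]
finger_gap: 15.7
```

```bash
python3 - <<'E'
from h import *
t,w,a,s=tipnow(); print(s['time_s'],t.round(1),a.round(3))
look('n',('scene','top','wrist'))
A=[]
for n in('n_top','n_scene','n_wrist'):
    p=np.load(n+'.npz')['p']; u0,v0,u1,v1={'n_top':(155,180,245,262),'n_scene':(325,215,415,297),'n_wrist':(360,150,560,332)}[n]
    A.append(cv2.resize(p[v0:v1,u0:u1],(266,266),interpolation=cv2.INTER_CUBIC))
cv2.imwrite('pics/n.png',np.hstack(A))
E
```

```text
25.8 [496.5  11.1 191.3] [0.    0.002 1.   ]
scene ball? [350. 252.] 105 37.0 -33.0
scene ball? [383. 256.] 104 -29.0 9.0
scene ball? [361. 261.] 114 25.0 -0.0
top ball? [201. 211.] 91 25.0 6.0
top ball? [187. 227.] 98 -30.0 16.0
wrist brass [425. 252.] area 29 z 12.0 sieve -42.0 -20.0
wrist brass [414. 257.] area 16 z 13.0 sieve -28.0 -30.0
wrist ball? [461. 277.] 519 -28.0 15.0
```

View pics/n.png

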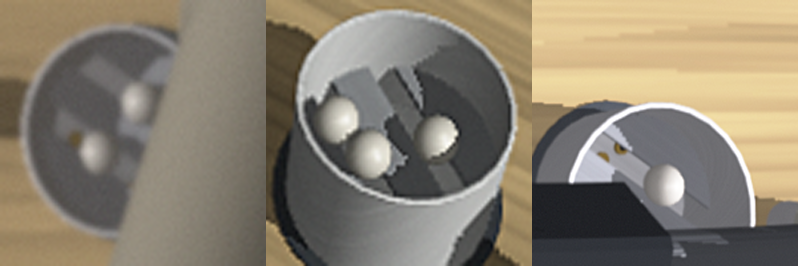

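All four have dropped: two brass pieces show at z of about 12 in the -x slot, and the other two were seen at z of about 13 earlier. The three balls are on the plate. Now homeward.

```bash
python3 - <<'E'
from h import *
g=np.load('grasp.npz'); M=g['M']
V=vert(0); p,m=plan(np.array([490,-100,215])-V@TIP,V,3,dp=1)
plan(np.array([450.6,-201.2,240.8])+[-5,0,35],M,6,p,m,dp=1)
E
```

```text
N 3 [{"fingers": 1, "dx": 0.5, "dy": -3.8, "dz": -0.6, "ax": -0.0, "ay": -0.0, "az": 0.0}, {"fingers": 1, "dx": 0.5, "dy": -3.9, "dz": -0.6, "ax": -0.0, "ay": -0.0, "az": 0.0}, {"fingers": 1, "dx": 0.5, "dy": -3.8, "dz": -0.7, "ax": -0.0, "ay": -0.0, "az": 0.0}]
end [486.1 -99.2 341.4]
N 6 [{"fingers": 1, "dx": 0.2, "dy": -1.7, "dz": 1.3, "ax": -0.2, "ay": -5.1, "az": 0.7}, {"fingers": 1, "dx": 0.4, "dy": -1.7, "dz": 1.2, "ax": -0.1, "ay": -5.2, "az": 0.7}, {"fingers": 1, "dx": 0.4, "dy": -1.7, "dz": 1.2, "ax": -0.2, "ay": -5.1, "az": 0.8}, {"fingers": 1, "dx": 0.5, "dy": -1.7, "dz": 1.2, "ax": -0.2, "ay": -5.1, "az": 0.7}, {"fingers": 1, "dx": 0.6, "dy": -1.7, "dz": 1.1, "ax": -0.1, "ay": -5.1, "az": 0.7}, {"fingers": 1, "dx": 0.6, "dy": -1.8, "dz": 1.1, "ax": -0.2, "ay": -5.2, "az": 0.7}]
end [ 445.7 -201.7  275.7]
```

Request:
servo_tool(moves=[{"fingers": 1, "dx": 0.5, "dy": -3.8, "dz": -0.6, "ax": 0, "ay": 0, "az": 0}, {"fingers": 1, "dx": 0.5, "dy": -3.8, "dz": -0.6, "ax": 0, "ay": 0, "az": 0}, {"fingers": 1, "dx": 0.5, "dy": -3.8, "dz": -0.6, "ax": 0, "ay": 0, "az": 0}, {"fingers": 1, "dx": 0, "dy": 0, "dz": 0, "ax": 0, "ay": 0, "az": 0}])

```text
time_s: 26.45
tool_pos: [485.6, -100.9, 341.6]
ee_rot: [[-0.934, 0.003, -0.357], [0.007, 1.0, -0.01], [0.357, -0.012, -0.934]]
force: [0.5, 0.6, -1.7]
finger_gap: 15.9
```

Request:
servo_tool(moves=[{"fingers": 1, "dx": 0.2, "dy": -1.7, "dz": 1.3, "ax": -0.2, "ay": -5.1, "az": 0.7}, {"fingers": 1, "dx": 0.4, "dy": -1.7, "dz": 1.2, "ax": -0.1, "ay": -5.2, "az": 0.7}, {"fingers": 1, "dx": 0.4, "dy": -1.7, "dz": 1.2, "ax": -0.2, "ay": -5.1, "az": 0.8}, {"fingers": 1, "dx": 0.5, "dy": -1.7, "dz": 1.2, "ax": -0.2, "ay": -5.1, "az": 0.7}, {"fingers": 1, "dx": 0.6, "dy": -1.7, "dz": 1.1, "ax": -0.1, "ay": -5.1, "az": 0.7}, {"fingers": 1, "dx": 0.6, "dy": -1.8, "dz": 1.1, "ax": -0.2, "ay": -5.2, "az": 0.7}, {"fingers": 1, "dx": 0, "dy": 0, "dz": 0, "ax": 0, "ay": 0, "az": 0}])

```text
time_s: 27.32
tool_pos: [443.4, -200.7, 274.6]
ee_rot: [[-0.982, 0.077, 0.17], [0.076, 0.997, -0.012], [-0.171, 0.001, -0.985]]
force: [1.0, 0.2, -1.4]
finger_gap: 16.0
```

```bash
python3 - <<'E'
from h import *
t,w,a,s=tipnow(); print(s['time_s'],s['tool_pos'].round(1),t.round(1),a.round(3),s['q'].round(2))
M0=np.array(s['ee_rot']); tp=s['tool_pos']
p,d,c=grab('scene'); us,vs=np.meshgrid(range(180,320),range(60,280)); 
P=np.array([M0.T@(pt(c,u,v,d[v,u])-tp) for u,v in zip(us.ravel(),vs.ravel()) if d[v,u]>0])
tt=(P-TIP)@AX; r=np.linalg.norm(P-TIP-np.outer(tt,AX),axis=1); view=M0.T@(tp-c['eye']); view/=np.linalg.norm(view)
for lo in(-8,5,30,60,85):
    k=(r<16)&(tt>=lo)&(tt<lo+15); 
    if k.sum()>3: print(lo+7,k.sum(),'centre',(P[k].mean(0)+5.5*view).round(1),'model',(TIP+AX*tt[k].mean()).round(1))
g=np.load('grasp.npz'); M=g['M']; G=g['p']
ax=M@np.array([.345,-.002,-.939]); print('ax',ax)
pp,m=plan(G+ax*120,M,3,dp=2)
E
```

```text
27.325 [ 443.4 -200.7  274.6] [ 511.2 -204.8  168.4] [-0.511  0.028  0.859] [-0.25  0.21  0.72  2.2  -0.34  0.65  2.2 ]
-1 10 centre [-46.6  -1.5 113.3] model [-47.1   1.  111.9]
12 33 centre [-44.6  -0.8 105.7] model [-44.3   0.9 104.7]
37 35 centre [-35.7  -0.7  82.3] model [-35.4   0.6  81.2]
67 35 centre [-25.1  -0.5  54.1] model [-24.6   0.3  53.2]
92 36 centre [-16.1  -0.6  30.9] model [-15.7   0.1  29.9]
ax [-0.49859092  0.03646237  0.86650308]
N 3 [{"fingers": 1, "dx": 0.0, "dy": -0.03, "dz": 1.19, "ax": 0.0, "ay": 0.0, "az": 0.0}, {"fingers": 1, "dx": 0.01, "dy": -0.03, "dz": 1.18, "ax": 0.1, "ay": 0.0, "az": 0.0}, {"fingers": 1, "dx": 0.0, "dy": -0.03, "dz": 1.19, "ax": -0.0, "ay": 0.0, "az": 0.0}]
end [ 450.8 -201.7  240.1]
```

The stick hasn't moved in the hand. I'll enter 3 mm off the lower face and slide in.

```bash
python3 - <<'E'
from h import *
g=np.load('grasp.npz'); M=g['M']; G=g['p']; ax=np.array([-.4986,.0365,.8665]); n=np.array([.866,-.06,.5])
pp,m=plan(G+ax*110+n*3,M,3,dp=2)
pp,m=plan(G+ax*50+n*3,M,4,pp,m,dp=2)
pp,m=plan(G+ax*3+n*1,M,4,pp,m,dp=2)
E
```

```text
N 3 [{"fingers": 1, "dx": -0.2, "dy": -0.03, "dz": 1.46, "ax": 0.0, "ay": 0.0, "az": 0.0}, {"fingers": 1, "dx": -0.21, "dy": -0.03, "dz": 1.47, "ax": 0.1, "ay": 0.0, "az": 0.0}, {"fingers": 1, "dx": -0.2, "dy": -0.02, "dz": 1.46, "ax": -0.0, "ay": 0.0, "az": 0.0}]
end [ 458.3 -202.1  233. ]
N 4 [{"fingers": 1, "dx": -0.52, "dy": 0.0, "dz": 1.41, "ax": -0.0, "ay": 0.0, "az": 0.0}, {"fingers": 1, "dx": -0.52, "dy": 0.0, "dz": 1.41, "ax": -0.0, "ay": 0.0, "az": 0.0}, {"fingers": 1, "dx": -0.52, "dy": 0.01, "dz": 1.41, "ax": -0.0, "ay": 0.0, "az": 0.0}, {"fingers": 1, "dx": -0.51, "dy": -0.0, "dz": 1.41, "ax": -0.0, "ay": 0.0, "az": 0.0}]
end [ 488.3 -204.4  180.9]
N 4 [{"fingers": 1, "dx": -0.36, "dy": 0.0, "dz": 1.12, "ax": -0.0, "ay": 0.0, "az": 0.0}, {"fingers": 1, "dx": -0.36, "dy": 0.0, "dz": 1.12, "ax": -0.0, "ay": 0.0, "az": 0.0}, {"fingers": 1, "dx": -0.36, "dy": 0.01, "dz": 1.12, "ax": -0.0, "ay": 0.0, "az": 0.0}, {"fingers": 1, "dx": -0.36, "dy": -0.0, "dz": 1.12, "ax": -0.0, "ay": 0.0, "az": 0.0}]
end [ 510.  -205.9  139.2]
```

Request:
servo_tool(moves=[{"fingers": 1, "dx": -0.2, "dy": -0.03, "dz": 1.46, "ax": 0, "ay": 0, "az": 0}, {"fingers": 1, "dx": -0.2, "dy": -0.03, "dz": 1.46, "ax": 0, "ay": 0, "az": 0}, {"fingers": 1, "dx": -0.2, "dy": -0.02, "dz": 1.46, "ax": 0, "ay": 0, "az": 0}, {"fingers": 1, "dx": 0, "dy": 0, "dz": 0, "ax": 0, "ay": 0, "az": 0}, {"fingers": 1, "dx": -0.52, "dy": 0, "dz": 1.41, "ax": 0, "ay": 0, "az": 0}, {"fingers": 1, "dx": -0.52, "dy": 0, "dz": 1.41, "ax": 0, "ay": 0, "az": 0}])

```text
time_s: 28.12
tool_pos: [475.0, -203.8, 207.5]
ee_rot: [[-0.982, 0.074, 0.172], [0.073, 0.997, -0.013], [-0.173, -0.0, -0.985]]
force: [0.4, 0.5, -2.4]
finger_gap: 15.7
```

Request:
servo_tool(moves=[{"fingers": 1, "dx": -0.52, "dy": 0, "dz": 1.41, "ax": 0, "ay": 0, "az": 0}, {"fingers": 1, "dx": -0.52, "dy": 0, "dz": 1.41, "ax": 0, "ay": 0, "az": 0}, {"fingers": 1, "dx": 0, "dy": 0, "dz": 0, "ax": 0, "ay": 0, "az": 0}])

```text
time_s: 28.5
tool_pos: [488.9, -205.7, 180.4]
ee_rot: [[-0.983, 0.076, 0.17], [0.074, 0.997, -0.013], [-0.17, -0.001, -0.985]]
force: [-0.3, -0.0, -2.0]
finger_gap: 15.9
```

```bash
python3 - <<'E'
from h import *
t,w,a,s=tipnow(); g=np.load('grasp.npz'); M=g['M']; G=g['p']; ax=np.array([-.4986,.0365,.8665]); n=np.array([.866,-.06,.5])
e=s['tool_pos']-G; print('along',e@ax,'normal',e@n,'lat',e@np.cross(ax,n),s['force'])
pp,m=plan(G+ax*3+n*1,M,4,dp=2)
E
```

```text
along 49.17265698524566 normal 3.276237292913695 lat -1.2946091546468372 [-0.32576538 -0.02610916 -2.03766394]
N 4 [{"fingers": 1, "dx": -0.34, "dy": 0.03, "dz": 1.1, "ax": 0.0, "ay": 0.0, "az": 0.0}, {"fingers": 1, "dx": -0.35, "dy": 0.04, "dz": 1.11, "ax": 0.0, "ay": 0.0, "az": 0.0}, {"fingers": 1, "dx": -0.34, "dy": 0.03, "dz": 1.1, "ax": 0.0, "ay": 0.0, "az": 0.0}, {"fingers": 1, "dx": -0.34, "dy": 0.04, "dz": 1.1, "ax": 0.0, "ay": 0.0, "az": 0.0}]
end [ 510.  -205.9  139.2]
```

Request:
servo_tool(moves=[{"fingers": 1, "dx": -0.34, "dy": 0.03, "dz": 1.1, "ax": 0, "ay": 0, "az": 0}, {"fingers": 1, "dx": -0.34, "dy": 0.03, "dz": 1.1, "ax": 0, "ay": 0, "az": 0}, {"fingers": 1, "dx": -0.34, "dy": 0.03, "dz": 1.1, "ax": 0, "ay": 0, "az": 0}, {"fingers": 1, "dx": -0.34, "dy": 0.03, "dz": 1.1, "ax": 0, "ay": 0, "az": 0}, {"fingers": 1, "dx": 0, "dy": 0, "dz": 0, "ax": 0, "ay": 0, "az": 0}])

```text
time_s: 29.12
tool_pos: [509.8, -206.1, 139.5]
ee_rot: [[-0.982, 0.076, 0.17], [0.074, 0.997, -0.013], [-0.171, -0.0, -0.985]]
force: [-0.7, -0.2, -2.0]
finger_gap: 15.9
```

Request:
servo_tool(moves=[{"fingers": 1, "dx": -0.1, "dy": 0, "dz": 0.2, "ax": 0, "ay": 0, "az": 0}, {"fingers": 1, "dx": 0, "dy": 0, "dz": 0, "ax": 0, "ay": 0, "az": 0}])

```text
time_s: 29.38
tool_pos: [511.2, -206.4, 138.8]
ee_rot: [[-0.982, 0.076, 0.172], [0.075, 0.997, -0.014], [-0.172, -0.001, -0.985]]
force: [-0.1, -0.3, -2.4]
finger_gap: 15.7
```

Within 3 mm of the original pose, with no contact force. I'll release and back out straight along the tool axis.

Request:
servo_tool(moves=[{"fingers": 0.7, "dx": 0, "dy": 0, "dz": 0, "ax": 0, "ay": 0, "az": 0}, {"fingers": 0.4, "dx": 0, "dy": 0, "dz": 0, "ax": 0, "ay": 0, "az": 0}, {"fingers": 0, "dx": 0, "dy": 0, "dz": 0, "ax": 0, "ay": 0, "az": 0}, {"fingers": 0, "dx": 0, "dy": 0, "dz": 0, "ax": 0, "ay": 0, "az": 0}, {"fingers": 0, "dx": 0, "dy": 0, "dz": 0, "ax": 0, "ay": 0, "az": 0}, {"fingers": 0, "dx": 0, "dy": 0, "dz": 0, "ax": 0, "ay": 0, "az": 0}])

```text
time_s: 30.12
tool_pos: [511.2, -206.3, 138.6]
ee_rot: [[-0.982, 0.076, 0.172], [0.074, 0.997, -0.014], [-0.172, -0.001, -0.985]]
force: [-0.4, 0.4, -0.2]
finger_gap: 71.1
```

Request:
servo_tool(moves=[{"fingers": 0, "dx": 0, "dy": 0, "dz": -1, "ax": 0, "ay": 0, "az": 0}, {"fingers": 0, "dx": 0, "dy": 0, "dz": -2, "ax": 0, "ay": 0, "az": 0}, {"fingers": 0, "dx": 0, "dy": 0, "dz": -3, "ax": 0, "ay": 0, "az": 0}, {"fingers": 0, "dx": 0, "dy": 0, "dz": -3, "ax": 0, "ay": 0, "az": 0}, {"fingers": 0, "dx": 0, "dy": 0, "dz": -3, "ax": 0, "ay": 0, "az": 0}, {"fingers": 0, "dx": 0, "dy": 0, "dz": -3, "ax": 0, "ay": 0, "az": 0}, {"fingers": 0, "dx": 0, "dy": 0, "dz": 0, "ax": 0, "ay": 0, "az": 0}])

```text
time_s: 31.0
tool_pos: [485.8, -204.7, 288.7]
ee_rot: [[-0.982, 0.076, 0.175], [0.075, 0.997, -0.014], [-0.176, -0.001, -0.984]]
force: [-0.2, -0.2, -0.6]
finger_gap: 93.1
```

```bash
python3 - <<'E'
from h import *
s=observe(); print(s['time_s'],s['tool_pos'].round(1),s['finger_gap'])
look('z',('scene','top'))
p,d=np.load('z_scene.npz')['p'].astype(int),np.load('z_scene.npz')['d']; c=calibration('scene')
uv=[(u,v) for v in range(135,225) for u in range(195,260) if d[v,u]>0]
P=np.array([pt(c,u,v,d[v,u]) for u,v in uv]); C=np.array([p[v,u] for u,v in uv])
k=(P[:,1]<-160)&(P[:,1]>-250)&(P[:,0]>440)&(P[:,0]<620)&(C.max(1)<60)&(P[:,2]>115)&(P[:,2]<215); Q=P[k]; m=Q.mean(0)
print('handle',len(Q),m.round(1),np.linalg.svd(Q-m,full_matrices=False)[2][0].round(3),Q.min(0).round(0),Q.max(0).round(0),'(start 510,-200.4,160 top 194)')
t=np.load('z_top.npz')['p']
cv2.imwrite('pics/z.png',np.hstack([cv2.resize(p.astype(np.uint8)[130:300,190:420],(460,340)),cv2.resize(t[180:262,155:245],(330,340),interpolation=cv2.INTER_CUBIC)]))
E
```

```text
31.0 [ 485.8 -204.7  288.7] 93.0520613786282
scene ball? [350. 251.] 105 36.0 -33.0
scene ball? [383. 256.] 94 -30.0 9.0
scene ball? [361. 261.] 109 25.0 -1.0
top ball? [201. 211.] 93 25.0 6.0
top ball? [214. 215.] 85 35.0 -28.0
top ball? [187. 227.] 94 -31.0 16.0
handle 297 [ 509.  -202.2  159.3] [ 0.504 -0.042 -0.863] [ 476. -215.  119.] [ 535. -194.  194.] (start 510,-200.4,160 top 194)
```

View pics/z.png

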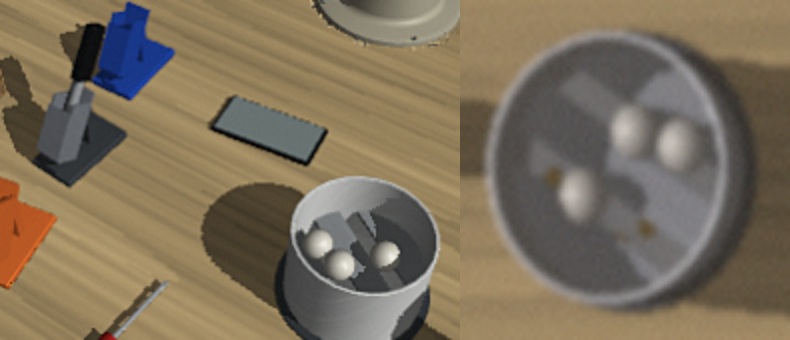

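The stick is home: its top is at z 194, the same as at the start, and its axis matches. Three spacers show through the -x slot, and the fourth lies in the pan under the two balls, where I saw it at z = 13. I'm handing in.

```bash
python3 -c "
from workcell import close_job; print(close_job())"
```

```text
the job is handed in; nothing more can be done
None
```

All four spacers are in the catch pan, the three balls are still on the plate, and the stick is back home in its holder and released. I handed the job in at about 31 s; no verdict is reported.

**What I did:** I took the stick from the grey holder and felt the plate at tip z = 54 mm, which matched the camera. I pushed the spacers through the slots one at a time with the tip about 2 mm above the plate. One ball was moved deliberately to clear a path, and the other ball in that slot was nudged aside. The highest force at my checks was about 7 N, when feeling for the plate.

**Last checks:**
- **Stick:** its top height (194 mm) and lean match the start to within about 2 mm, and the gripper is open and about 150 mm clear.
- **Balls:** the top and scene cameras both see all three on the plate.
- **Spacers:** none are left on the plate. I measured three in the pan at z of about 13 mm and one at about 12 mm, but not all in one picture. The final top view shows three; the fourth is hidden under the balls, so it rests on an earlier reading.

**What went wrong on the way:**
- **Refused call:** the first move call was refused because its rows were missing keys.
- **Grasp:** the first try, tilted along the stick, hit joint limits, so I gripped with a 10° tilt instead.

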